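Read the barcodes of tube racks in a clamped nest

ROBOT

A 6-joint arm with a two-finger parallel gripper is mounted at the origin on the work surface. World frame = base frame: x ahead of the robot, y to its left, z up, the work surface at z = 0. Lengths are in m, angles in rad, forces in N, time in s.
With the tool pointing down it reaches from about 0.25 to 0.775 m from the base axis. Payload 4 kg.
Tool frame: the origin (TCP) lies midway between the tips of the shut fingers; the grasp point (between the pads) lies 19 mm behind it; z points along the fingers, y is the direction in which the jaws open and shut (so a half turn about z gives the same grasp; the last joint's range is limited). The gripper opens to 94 mm and grips with 3 to 60 N. Pads are 16 mm wide; open, the fingers measure 119 mm over their backs; the gripper's body (75 mm by 177 mm) begins 78 mm behind the grasp point.
Start: joints at [-1.412, 0.087, 1.371, -0, 1.684, -0.103], TCP at [0.142, -0.531, 0.206] pointing down, gripper open.
Joint ranges: [-3.1, 3.1], [-0.76, 2.03], [0.27, 2.55], [-1.08, 4.22], [0.17, 2.65], [-2.57, 2.57]. Speed limits (rad/s): [2.79, 2.79, 3.14, 3.14, 3.14, 3.14].

INTERFACE

Orientations are given as [roll, pitch, yaw] about the fixed x, y, z axes, in that order (R = Rz(yaw) Ry(pitch) Rx(roll)).
In Python, from bench import robot, cams gives the robot as it stands.
- The arm moves only by the tool step_arm, never from a script. Its argument "plan" is a list that holds one entry, the list of rows, each a list of 5 numbers: the shift along the world's x, y, z in mm, then the turn about the world's z in rad, then the opening in per cent of the stroke, from 0 (shut) to 100 (fully open). In form: [[[tx, ty, tz, turn, fingers], ...]]. A call has 1 to 8 rows; each row is the pose to reach, as a shift and turn from the pose commanded when the call began; what a row does not reach only later rows make up. A row lasts 1/12 s, in which the tool goes at most 41.7 mm and 7.16 degrees, less where a joint would pass 70% of its speed; a pose out of reach is approached as far as the arm can. A call with a gripper value outside its range is refused whole. The fingers move at their own pace and stop on an object; the grip force is fixed at half the most. Time passes only in rows, so rows that repeat a pose let the fingers close. It gives the time, the measured TCP pose, the force and the opening at its end, in the units of the state.
- robot.get_obs(): the state, without advancing time (a new reading comes with each control period).
- cams.snapshot(name): name is "scene" or "top"; returns a dict with "frame" (400x640x3 uint8, red, green, blue), "camera_matrix" (3x3 intrinsics, pixels), "k1" (the pictures are not rectified: a ray, as slopes to the right and down, at radius r is drawn at 1 + k1 r^2 times it, then the intrinsics apply), "origin" and "attitude" of the camera in the world. Camera axes: x right, y down, z forward; pixel columns grow to the right and rows downward; lengths in m; the calibration is good to about 2 mm. A picture is of the moment at which its call begins. There is no depth.
- robot.close_job(): hands the job in, once; it reports no verdict.
The state is a dict: "time": time; "joint_positions": joint angles; "qvel": joint speeds; "joint_torque": joint torques, N m; "tool_pos": TCP position; "ee_rot": TCP orientation; "wrist_force": force on the tool from outside, world axes, zero at the start; "wrist_torque": the same for the moment, N m; "width": finger opening in m.
Only numpy, scipy, OpenCV 4.12 (cv2) and the standard library are available. Lean on these libraries where they do the work, as an engineer would, in place of code of your own. Each camera call takes 0.05 s, during which the arm holds its last target. There are 200 camera calls.

TASK

Stand every tube rack from the blue mat on the flat reader, one squarely over each dark window used and pushed flush against the back stop, then swing the red-handled clamp over so that its bar lies down on their base plates, and press the green button fully down while they are clamped there. Then swing the clamp fully back open and stand all the racks upright on the yellow mat, well inside its edges. Two or three racks are present and the clamp may start open or shut; leave the pots and the spray bottle where they are.

Things in the scene. Friction and masses are not known exactly. Their poses are not given: they have to be found in the camera images.
- reader: flat white rack reader fixed to the bench, top 14 mm above the bench, spanning its own x -90 to +145, y -190 to +125 mm. Origin at bench level below the middle window; x points away from the robot to the stop, z up. The aluminium back stop stands 10 mm above the top, y -112 to +112; its near face is at x = +60, so a rack flush with it has its centre at x = 0 (rack's long side along reader x)
- window1 (a point): centre of a dark window (66 x 50 mm) in the reader's top, at reader x 0, y -74 mm, 14 mm above the bench: below the centre of a rack that is home; any window may be used
- window2 (a point): centre of a dark window (66 x 50 mm) in the reader's top, at reader x 0, y 0 mm, 14 mm above the bench: below the centre of a rack that is home; any window may be used
- window3 (a point): centre of a dark window (66 x 50 mm) in the reader's top, at reader x 0, y 74 mm, 14 mm above the bench: below the centre of a rack that is home; any window may be used
- clamp (a joint): over-centre clamp, rad: 0 = its rubber bar lies on the base plates of racks that are home, -0.12 = shut on nothing, 1.3 = fully open. Hinge axis along reader y, at reader x 105 mm, 34 mm above the bench. The handle's weight carries it shut below about 0.6, open above 0.7; under 5 N at the handle. The bar (215 mm long, 12 thick) is 54 mm from the hinge, landing on the racks' stop-side flanges
- clamp_knob (a point): centre of the clamp's red barrel grip, 40 mm long along reader y, 28 mm in diameter, at reader y -160 mm, 110 mm from the hinge axis; at joint value q its lever leans (q - 0.6) rad from upright, to reader +x when positive. Can be pinched by its flat ends from above (fingers closing along reader y), turning between the fingers
- rack1_mid (a point): centre, 63.5 mm above its underside, of a white tube rack 127 mm high, 0.3 kg, same either way round. Base plate 120 along its x, 64 along its y, 14 mm thick; fixed green-capped tubes 68 x 56 mm up to 76 mm above the underside. Blue handle bar along its x, 42 long, 14 wide, 14 high, its centre 56.5 mm above this point, open below. Not given if absent
- rack2_mid (a point): centre, 63.5 mm above its underside, of a white tube rack 127 mm high, 0.3 kg, same either way round. Base plate 120 along its x, 64 along its y, 14 mm thick; fixed green-capped tubes 68 x 56 mm up to 76 mm above the underside. Blue handle bar along its x, 42 long, 14 wide, 14 high, its centre 56.5 mm above this point, open below. Not given if absent
- rack3_mid (a point): centre, 63.5 mm above its underside, of a white tube rack 127 mm high, 0.3 kg, same either way round. Base plate 120 along its x, 64 along its y, 14 mm thick; fixed green-capped tubes 68 x 56 mm up to 76 mm above the underside. Blue handle bar along its x, 42 long, 14 wide, 14 high, its centre 56.5 mm above this point, open below. Not given if absent
- read_button (a joint): green spring push button, m: 0 up, 0.006 fully down; about 5 N
- read_button_top (a point): centre of the top of the green button (32 mm across), on the reader at reader x -55, y -155 mm; pressed straight down
- mat_in: blue mat, 320 mm along its x, 170 mm along its y, flush with the bench; origin at its centre. The racks start here
- mat_out: yellow mat of the same size, flush with the bench; origin at its centre. The racks end here; three fit side by side with their long sides along the mat's y, 90 mm apart along its x
- pot_a: brown square plant pot with grass, 90 mm wide, 80 mm high without the grass; origin under its centre; leave alone
- pot_b: brown square plant pot with grass, 90 mm wide, 80 mm high without the grass; origin under its centre; leave alone
- spray: clear bottle with blue cap, 60 mm across, 140 mm high; origin under its centre; leave alone
Mind the look-alikes: they are no part of the job. What is shaped like the part that bears rack1_mid but orange is not meant. Leave any orange or pink look-alike of the part that bears rack2_mid alone.

How it is judged:
By the outcome, as a careful person would: the job done as asked, in the order asked, and still so for the second after the job is handed in, with the robot touching nothing.
Of rack1, rack2, rack3 only 2 to 3 are there at a start; the rules pass over those that are not, and their reading is None.
At some moment in a run one of rack1, rack2, rack3 may be knocked a few centimetres aside while the robot is not near it.
Once in a run the grip may slacken for a moment while it holds something.
It also fails if it takes over 210 s, if anything falls off the work surface, if the arm or the gripper's body presses on something with over 40 N, if the wrist force passes 120 N, or if a joint passes its speed limit or range.

## Working session

There is one attempt and no reset: what is moved stays moved. The work goes in short steps, Python scripts to look and compute and a tool call to move; the robot and the scene stay as the last step left them, time stands still between calls to the robot, and variables do not carry over. Pictures are saved under pics/ and viewed, about 12 in all and at most 16, crops included, and the job is handed in when it is done.

Besides the shell and the picture viewer there is one more tool, called after ">>>" as a command line: name --argument value ..., lists and objects as JSON in quotes. step_arm: Moves the arm, as the interface text tells. Its arguments: {"type":"object","properties":{"plan":{"type":"array"}},"required":["plan"]}

```bash
ls && mkdir -p pics && cat > h.py <<'E'
import numpy as np,cv2
from bench import robot,cams
from scipy.spatial.transform import Rotation as R
def snap(n,f):
    s=cams.snapshot(n);cv2.imwrite(f'pics/{f}.png',s['frame'][:,:,::-1]);return s
def rot(a):
    a=np.array(a,float)
    return a if a.shape==(3,3) else (R.from_quat(a).as_matrix() if a.size==4 else R.from_euler('xyz',a).as_matrix())
def ray(s,u,v):
    K=np.array(s['camera_matrix']);d=np.array([(u-K[0,2])/K[0,0],(v-K[1,2])/K[1,1]]);p=d.copy()
    for _ in range(30):p=d/(1+s['k1']*(p@p))
    return np.array(s['origin']),rot(s['attitude'])@np.array([p[0],p[1],1])
def onz(s,u,v,z):
    o,d=ray(s,u,v);return o+d*(z-o[2])/d[2]
def proj(s,P):
    K=np.array(s['camera_matrix']);q=rot(s['attitude']).T@(np.array(P)-s['origin']);p=q[:2]/q[2];p=p*(1+s['k1']*(p@p))
    return p*[K[0,0],K[1,1]]+K[:2,2]
E
python3 - <<'E'
from h import *
import pickle
S={n:snap(n,n+'0') for n in('scene','top')}
pickle.dump(S,open('S0.pkl','wb'))
for n in S:print(n,S[n]['origin'],S[n]['attitude'],S[n]['camera_matrix'],S[n]['k1'])
print(robot.get_obs())
E
```

```text
pics
scene [0.9280758  0.90276424 1.00503719] [-2.35728575  0.01880489  2.62586796] [[463.55892837   0.         318.21167923]
 [  0.         463.55892837 196.78060593]
 [  0.           0.           1.        ]] -0.026742171869166262
top [0.25892053 0.0872549  1.60737802] [-2.99217304e+00  5.26702967e-04 -1.55999942e+00] [[496.69222263   0.         326.91748553]
 [  0.         496.69222263 197.23180043]
 [  0.           0.           1.        ]] -0.1277509264233946
{'time': 0.1, 'joint_positions': array([-1.41209139e+00,  8.78778902e-02,  1.37210118e+00, -5.77519281e-06,
        1.68358242e+00, -1.03105098e-01]), 'qvel': array([ 0.00228905,  0.00084657, -0.0020825 ,  0.00061369, -0.00057477,
        0.00048695]), 'joint_torque': array([ 2.49838689e-03, -3.41251123e+01, -3.03302693e+01,  7.20902905e-02,
        3.03543115e-02, -8.76226204e-05]), 'tool_pos': array([ 0.14226904, -0.53077299,  0.20442395]), 'ee_rot': array([-3.13963368e+00, -1.96928251e-04,  2.61809196e-01]), 'wrist_force': array([0.42142266, 0.03176572, 0.10503888]), 'wrist_torque': array([ 0.00164235, -0.02953886, -0.0148713 ]), 'width': 0.09371538695826445}
```

View pics/top0.png

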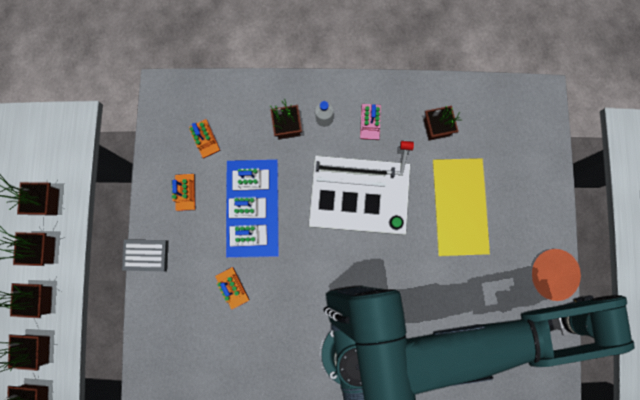

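View pics/scene0.png

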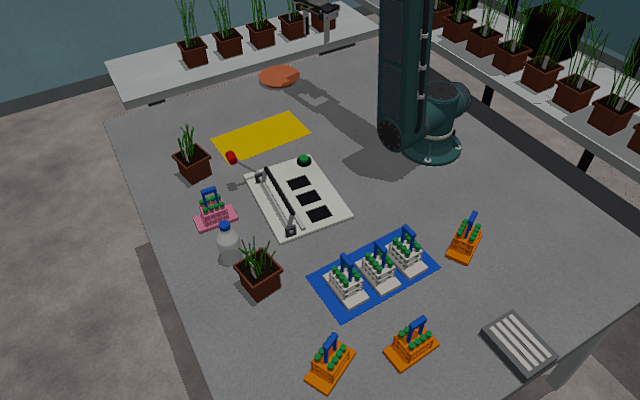

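The top view shows three white racks on the blue mat, at about (250,179), (248,208) and (248,236). The look-alikes are orange at (204,138), (184,191) and (232,287), and pink at (371,120). I choose the three white ones. The clamp seems to be open, with its red knob at (407,146). Next I'll look at close crops.

```bash
python3 - <<'E'
import cv2
a=cv2.imread('pics/top0.png')
A=cv2.resize(a[150:265,215:295],None,fx=7,fy=7,interpolation=cv2.INTER_CUBIC)[:600]
B=cv2.resize(a[135:265,300:500],None,fx=4,fy=4,interpolation=cv2.INTER_CUBIC)
A=cv2.resize(a[150:265,215:295],None,fx=5,fy=5,interpolation=cv2.INTER_CUBIC)
cv2.imwrite('pics/cA.png',A);cv2.imwrite('pics/cB.png',B)
E
```

```text
(no output)
```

View pics/cA.png

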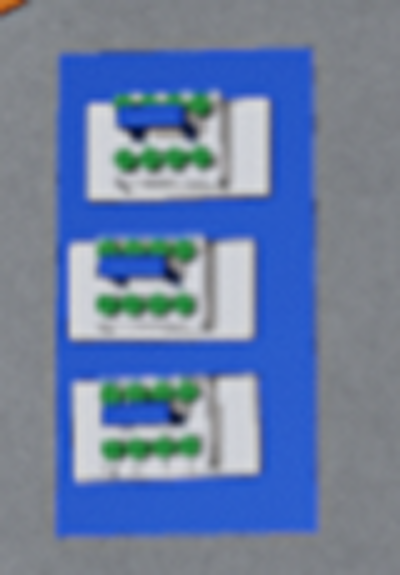

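View pics/cB.png

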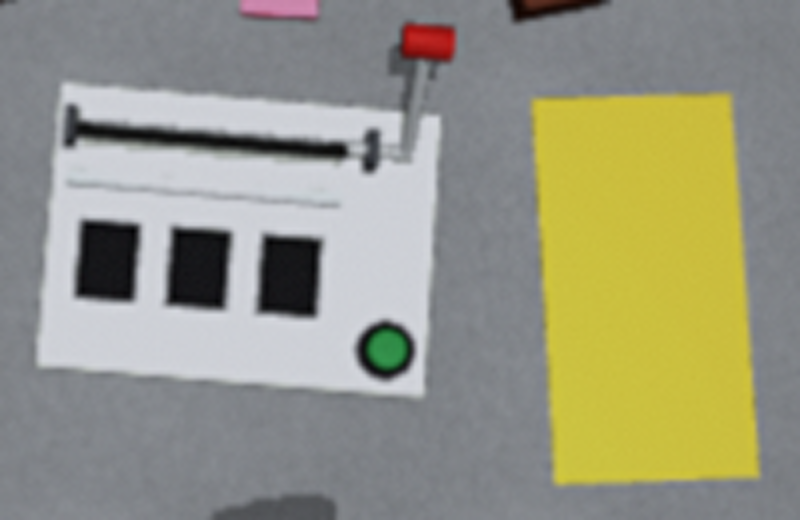

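```bash
cat > fit.py <<'E'
from h import *
from scipy.optimize import least_squares
def fit(s,px,loc,z,full=False):
    """rigid (x,y,yaw) from pixels of known local xy(,z) points"""
    px=np.array(px,float);loc=[(*l,z) if len(l)==2 else l for l in loc]
    def res(p):
        c,n=np.cos(p[2]),np.sin(p[2])
        return np.concatenate([proj(s,[p[0]+c*a-n*b,p[1]+n*a+c*b,h])-q for (a,b,h),q in zip(loc,px)])
    b=min((least_squares(res,[.4,0,y]) for y in(-2.4,-.8,.8,2.4)),key=lambda r:r.cost)
    return b.x,np.abs(b.fun).max()
E
python3 - <<'E'
from fit import *
import pickle
s=pickle.load(open('S0.pkl','rb'))['top']
A=lambda p:[((x+.5)/5-.5+215,(y+.5)/5-.5+150) for x,y in p]
B=lambda p:[((x+.5)/4-.5+300,(y+.5)/4-.5+135) for x,y in p]
rc=[(-.06,.032),(.06,.032),(.06,-.032),(-.06,-.032)]
# image-order UL,UR,LR,LL ; local: x right in image, y up
for n,p in dict(r1=[(88,103),(270,97),(270,194),(88,200)],r2=[(69,241),(254,238),(254,337),(70,341)],r3=[(73,380),(260,374),(262,473),(75,482)]).items():
    f,e=fit(s,A(p),rc,.014);print(n,f.round(4),round(e,2))
    c,d=np.cos(f[2]),np.sin(f[2])
f,e=fit(s,A([(60,53),(312,49),(317,533),(57,536)]),[(-.085,.16),(.085,.16),(.085,-.16),(-.085,-.16)],0);print('mat_in(long y)',f.round(4),e)
f,e=fit(s,B([(532,98),(732,94),(759,478),(555,485)]),[(-.085,.16),(.085,.16),(.085,-.16),(-.085,-.16)],0);print('mat_out',f.round(4),e)
# reader: x up image, y left
L=[(.145,.125,.014),(.145,-.19,.014),(-.09,-.19,.014),(-.09,.125,.014)]
P=B([(62,83),(441,116),(424,396),(37,366)])
for yw,(wx) in ((74,(77,221,140,226,135,300,74,298)),(0,(171,228,231,233,226,308,166,304)),(-74,(262,236,322,240,317,317,257,311))):
    L+=[(.033,yw/1e3+.025,.014),(.033,yw/1e3-.025,.014),(-.033,yw/1e3-.025,.014),(-.033,yw/1e3+.025,.014)]
    P+=B(list(zip(wx[::2],wx[1::2])))
f,e=fit(s,P,L,0);print('reader',f.round(4),e)
c,d=np.cos(f[2]),np.sin(f[2]);W=lambda x,y,z:np.array([f[0]+c*x-d*y,f[1]+d*x+c*y,z])
for n,q in dict(w1=(0,-.074),w2=(0,0),w3=(0,.074),btn=(-.055,-.155),hinge=(.105,-.16)).items():print(n,W(*q,0).round(4))
bt=onz(s,*B([(386,349)])[0],.022);print('btn seen',bt)
for q in(-.12,0,.6,1.3):
    k=W(.105+.11*np.sin(q-.6),-.16,.034+.11*np.cos(q-.6));print('knob',q,k.round(4),proj(s,k).round(1))
print('knob seen',B([(428,43)]))
s2=pickle.load(open('S0.pkl','rb'))['scene'];print('knob scene',[proj(s2,W(.105+.11*np.sin(q-.6),-.16,.034+.11*np.cos(q-.6))).round(1) for q in(-.12,0,1.3)])
E
```

```text
r1 [ 0.5555  0.3419 -1.53  ] 0.14
r2 [ 0.4625  0.35   -1.5383] 0.27
r3 [0.3729 0.3433 4.7658] 0.31
mat_in(long y) [ 0.4643  0.3364 -1.5383] 0.3230043743674855
mat_out [ 0.4758 -0.3514 -1.5337] 0.15808550701819968
reader [ 0.4848  0.0182 -0.0711] 0.9711453646323776
w1 [ 0.4795 -0.0556  0.    ]
w2 [0.4848 0.0182 0.    ]
w3 [0.49   0.0921 0.    ]
btn [ 0.4189 -0.1325  0.    ]
hinge [ 0.5781 -0.1488  0.    ]
btn seen [ 0.41988894 -0.13252337  0.022     ]
knob -0.12 [ 0.5058 -0.1437  0.1167] [403.8 190.8]
knob 0 [ 0.5162 -0.1444  0.1248] [404.4 187. ]
knob 0.6 [ 0.5781 -0.1488  0.144 ] [406.5 165.7]
knob 1.3 [ 0.6488 -0.1539  0.1181] [406.4 145.1]
knob seen [(406.625, 145.375)]
knob scene [array([275.2, 143.8]), array([271.8, 142.7]), array([230.4, 157.1])]
```

The clamp is open: the knob is where q=1.3 predicts in both cameras. The rack, mat and reader fits all agree to within 1 px, and the spacings match the sizes given. I'll go to the nearest rack first.

>>> step_arm --plan '[[[42,67,20,0,60],[84,134,44,0,60],[126,200,44,0,60],[170,270,44,0,60],[170,270,44,0,60],[170,270,44,0,60],[170,270,44,0,60],[170,270,44,0,60]]]'

```text
time: 0.77
tool_pos: [0.3132, -0.2586, 0.2496]
ee_rot: [-3.141, -0.001, 0.263]
wrist_force: [0.7, -0.7, 0.6]
width: 0.0564
```

>>> step_arm --plan '[[[70,260,0,0.7,60],[70,260,0,0.7,60],[70,260,0,0.7,60],[70,260,0,0.7,60],[70,260,0,0.7,60],[70,260,0,0.7,60],[70,260,0,0.7,60],[70,260,0,0.7,60]]]'

```text
time: 1.43
tool_pos: [0.3824, 0.0021, 0.249]
ee_rot: [-3.14, -0.001, 0.969]
wrist_force: [-0.6, -0.4, 0.2]
width: 0.056
```

>>> step_arm --plan '[[[-9,325,-40,0.66,60],[-9,325,-40,0.66,60],[-9,325,-40,0.66,60],[-9,325,-40,0.66,60],[-9,325,-40,0.66,60],[-9,325,-40,0.66,60],[-9,325,-40,0.66,60],[-9,325,-40,0.66,60]]]'

```text
time: 2.1
tool_pos: [0.3733, 0.3249, 0.2086]
ee_rot: [-3.141, 0.001, 1.621]
wrist_force: [0.6, -0.5, -0.0]
width: 0.0566
```

```bash
cat > blue.py <<'E'
from h import *
def handles(s,preds):
    """blue blob near each predicted rack handle -> world xy of bar centre (z .120-ish)"""
    f=s['frame'].astype(int);m=(f[:,:,2]>f[:,:,0]*1.6)&(f[:,:,2]>60)
    return m
E
python3 - <<'E'
from h import *
import pickle
S=pickle.load(open('S0.pkl','rb'))
T=snap('scene','sc1')
for (x,y,a) in((.3729,.3433,-1.517),(.4625,.35,-1.538),(.5555,.3419,-1.53)):
    print([proj(S['scene'],[x+k*np.cos(a),y+k*np.sin(a),.127]).round(1).tolist() for k in(-.021,0,.021)])
a=S['scene']['frame'][210:320,300:450,::-1];b=T['frame'][210:320,300:450,::-1]
cv2.imwrite('pics/c2.png',np.vstack([cv2.resize(q,None,fx=2.7,fy=2.7,interpolation=cv2.INTER_CUBIC) for q in(a,b)]))
E
```

```text
[[413.3, 233.8], [407.8, 228.4], [402.3, 223.2]]
[[385.0, 250.2], [379.7, 244.4], [374.6, 238.8]]
[[350.4, 263.7], [345.3, 257.7], [340.3, 251.8]]
```

View pics/c2.png

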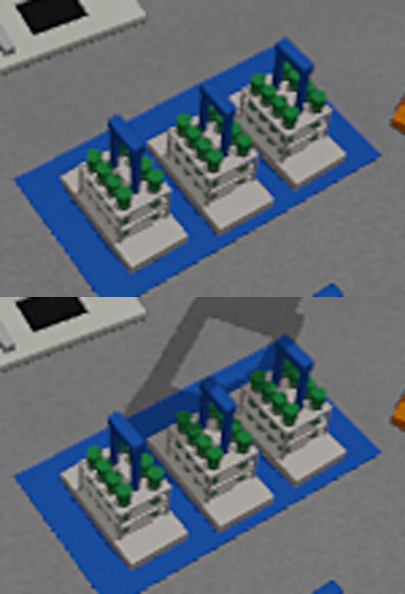

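Both scene crops show three upright white racks with their blue bars at about (408,230), (380,246) and (346,259). That is within 2 px of prediction, and nothing moved. I'll descend on rack3.

>>> step_arm --plan '[[[0,18,-35,0,50],[0,18,-70,0,50],[0,18,-95,0,50],[0,18,-107,0,50],[0,18,-107,0,50]]]'

```text
time: 2.57
tool_pos: [0.3719, 0.3391, 0.0986]
ee_rot: [-3.135, 0.005, 1.62]
wrist_force: [0.2, -0.7, -0.0]
width: 0.047
```

>>> step_arm --plan '[[[0,0,0,0,0],[0,0,0,0,0],[0,0,0,0,0],[0,0,0,0,0],[0,0,0,0,0],[0,0,0,0,0]]]'

```text
time: 3.07
tool_pos: [0.3732, 0.3421, 0.1037]
ee_rot: [3.141, -0.001, 1.622]
wrist_force: [-2.8, 0.1, 3.5]
width: 0.0139
```

>>> step_arm --plan '[[[0,0,20,0,0],[0,0,40,0,0],[0,-35,40,0,0],[0,-75,40,0,0],[0,-115,40,0,0],[0,-155,40,-0.1,0],[0,-180,40,-0.22,0],[0,-200,40,-0.34,0]]]'

```text
time: 3.73
tool_pos: [0.3724, 0.1393, 0.1416]
ee_rot: [-3.141, 0.002, 1.274]
wrist_force: [0.4, 0.2, -4.1]
width: 0.0141
```

>>> step_arm --plan '[[[15,-25,0,-0.12,0],[30,-50,0,-0.24,0],[45,-75,0,-0.36,0],[60,-100,0,-0.48,0],[75,-125,0,-0.6,0],[91,-150,0,-0.72,0],[91,-170,0,-0.84,0],[91,-185,0,-0.96,0]]]'

```text
time: 4.4
tool_pos: [0.4642, -0.0452, 0.1413]
ee_rot: [-3.141, 0.002, 0.314]
wrist_force: [0.5, 0.7, -3.9]
width: 0.0139
```

>>> step_arm --plan '[[[0,-8,0,-0.12,0],[0,-11,0,-0.24,0],[0,-11,0,-0.36,0],[0,-11,0,-0.393,0],[0,-11,0,-0.393,0]]]'

```text
time: 4.82
tool_pos: [0.4637, -0.0544, 0.1415]
ee_rot: [-3.142, 0.002, -0.072]
wrist_force: [0.6, -0.3, -3.5]
width: 0.0136
```

```bash
python3 - <<'E'
from h import *
o=robot.get_obs();print(o['time'],o['tool_pos'],o['ee_rot'],o['wrist_force'],o['width'])
s=snap('top','t2');cv2.imwrite('pics/c3.png',cv2.resize(s['frame'][130:270,220:500,::-1],None,fx=2.8,fy=2.8,interpolation=cv2.INTER_CUBIC))
E
```

```text
4.8167 [ 0.46366004 -0.05436179  0.14147514] [-3.14153900e+00  2.10959848e-03 -7.19822536e-02] [ 0.57590402 -0.28649739 -3.47715077] 0.013642498368839014
```

View pics/c3.png

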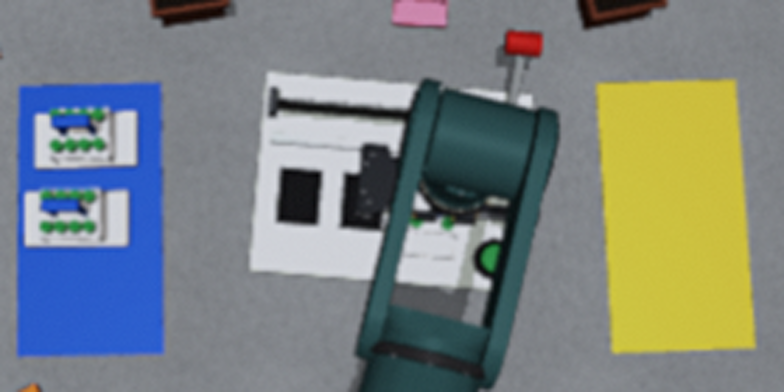

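>>> step_arm --plan '[[[0,0,-14,0,0],[0,0,-22,0,0],[0,0,-25,0,0],[0,0,-26,0,0],[0,0,-26,0,0]]]'

```text
time: 5.28
tool_pos: [0.4648, -0.0543, 0.1208]
ee_rot: [3.141, -0.003, -0.07]
wrist_force: [-6.4, 1.0, 15.1]
width: 0.014
```

>>> step_arm --plan '[[[4,0,0,0,0],[8,-1,0,0,0],[10,-1,0,0,0],[12,-1,0,0,0],[12,-1,0,0,0]]]'

```text
time: 5.7
tool_pos: [0.4738, -0.0552, 0.1235]
ee_rot: [3.14, 0.004, -0.07]
wrist_force: [-19.6, 2.7, 30.7]
width: 0.0134
```

>>> step_arm --plan '[[[1,0,0,0,0],[2,0,0,0,0],[2,0,0,0,0]]]'

```text
time: 5.95
tool_pos: [0.476, -0.0552, 0.124]
ee_rot: [3.14, 0.003, -0.07]
wrist_force: [-18.6, 2.1, 31.5]
width: 0.0139
```

>>> step_arm --plan '[[[1,0,0,0,0],[2,0,0,0,0],[2,0,0,0,0]]]'

```text
time: 6.2
tool_pos: [0.4784, -0.0554, 0.1245]
ee_rot: [3.14, 0.001, -0.07]
wrist_force: [-18.9, 2.0, 32.7]
width: 0.0133
```

>>> step_arm --plan '[[[0,0,4,0,0],[0,0,6,0,0],[0,0,6,0,0],[0,0,6,0,0]]]'

```text
time: 6.53
tool_pos: [0.4801, -0.0553, 0.1241]
ee_rot: [3.141, -0.0, -0.071]
wrist_force: [-5.2, 0.2, 9.5]
width: 0.0136
```

```bash
python3 - <<'E'
from h import *
o=robot.get_obs();print(o['tool_pos'],o['wrist_force'],o['wrist_torque'])
s=snap('scene','s3');cv2.imwrite('pics/c4.png',cv2.resize(s['frame'][90:250,220:370,::-1],None,fx=3.7,fy=3.7,interpolation=cv2.INTER_CUBIC))
E
```

```text
[ 0.48010522 -0.0553331   0.12406151] [-5.16889987  0.17364552  9.54454201] [0.12275253 0.88288478 0.01665683]
```

View pics/c4.png

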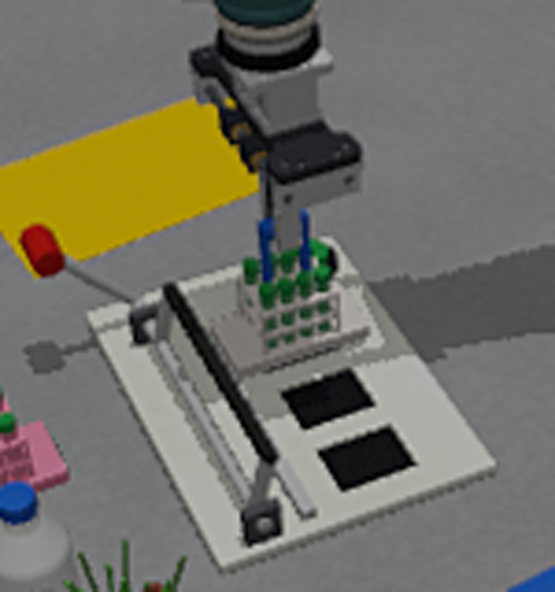

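>>> step_arm --plan '[[[0,0,1,0,0],[0,0,2,0,0],[0,0,2,0,0]]]'

```text
time: 6.83
tool_pos: [0.4802, -0.0553, 0.1242]
ee_rot: [3.141, 0.001, -0.071]
wrist_force: [-3.3, 0.2, 3.9]
width: 0.0136
```

>>> step_arm --plan '[[[1,0,0,0,0],[2,0,0,0,0],[2,0,0,0,0]]]'

```text
time: 7.08
tool_pos: [0.4815, -0.0553, 0.1248]
ee_rot: [3.141, 0.003, -0.071]
wrist_force: [-5.2, 0.6, 5.9]
width: 0.0136
```

>>> step_arm --plan '[[[1,0,0,0,0],[2,0,0,0,0],[2,0,0,0,0]]]'

```text
time: 7.33
tool_pos: [0.4843, -0.0552, 0.1243]
ee_rot: [-3.142, 0.0, -0.071]
wrist_force: [-1.7, -0.3, 2.5]
width: 0.0139
```

>>> step_arm --plan '[[[0,0,0,0,30],[0,0,0,0,30],[0,0,0,0,30],[0,0,0,0,30],[-3,0,-4,0,30],[-5,0,-9,0,30],[-5,0,-9,0,30],[-5,0,-9,0,30]]]'

```text
time: 8.0
tool_pos: [0.4788, -0.0552, 0.1148]
ee_rot: [-3.141, 0.001, -0.071]
wrist_force: [-0.3, 0.6, -0.4]
width: 0.0282
```

>>> step_arm --plan '[[[0,0,0,0,0],[0,0,0,0,0],[0,0,0,0,0],[0,0,0,0,0],[0,0,0,0,0]]]'

```text
time: 8.42
tool_pos: [0.4795, -0.0552, 0.1157]
ee_rot: [-3.141, -0.0, -0.071]
wrist_force: [-0.1, 0.2, 0.4]
width: 0.0138
```

```bash
python3 - <<'E'
from h import *
o=robot.get_obs();print(o['tool_pos'],o['wrist_force'],o['wrist_torque'])
s=snap('scene','s4');cv2.imwrite('pics/c5.png',cv2.resize(s['frame'][130:230,240:340,::-1],None,fx=6,fy=6,interpolation=cv2.INTER_CUBIC))
from math import *
f=[.4848,.0182,-.0711];c,d=cos(f[2]),sin(f[2])
W=lambda x,y,z:[f[0]+c*x-d*y,f[1]+d*x+c*y,z]
for p in((-.06,-.106,.028),(.06,-.106,.028),(.06,-.042,.028),(-.06,-.042,.028),(-.021,-.074,.141),(.021,-.074,.141),(.06,.05,.024),(.06,.0,.024),(.033,.025,.014),(-.033,.025,.014),(-.033,-.025,.014)):print(p,((proj(s,W(*p))-[240,130])*6).round())
E
```

```text
[ 0.47953544 -0.05518596  0.11570695] [-0.14331417  0.17943229  0.43804371] [ 0.13113186 -0.01595557 -0.02539804]
(-0.06, -0.106, 0.028) [425. 222.]
(0.06, -0.106, 0.028) [215. 291.]
(0.06, -0.042, 0.028) [262. 368.]
(-0.06, -0.042, 0.028) [477. 295.]
(-0.021, -0.074, 0.141) [373. 111.]
(0.021, -0.074, 0.141) [294. 136.]
(0.06, 0.05, 0.024) [335. 493.]
(0.06, 0.0, 0.024) [295. 427.]
(0.033, 0.025, 0.014) [366. 456.]
(-0.033, 0.025, 0.014) [486. 414.]
(-0.033, -0.025, 0.014) [444. 352.]
```

View pics/c5.png

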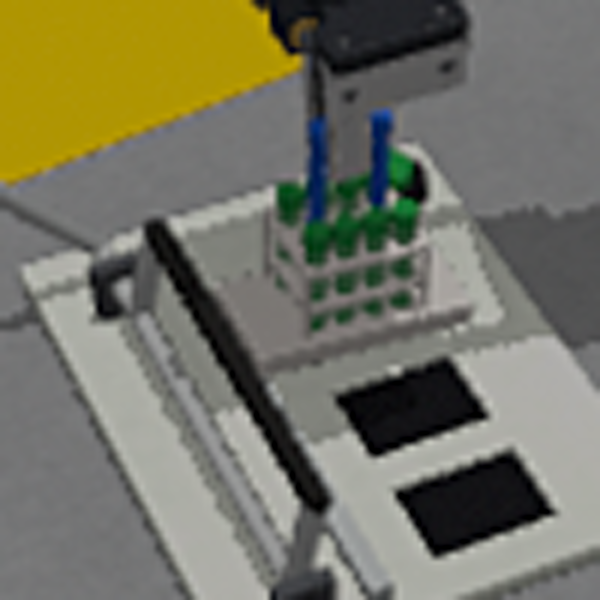

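The crop suggests the rack's stop-side end may sit high: its base edge slope is -0.27, against -0.34 predicted. I'll release it and back off for a clear look.

>>> step_arm --plan '[[[0,0,0,0,35],[0,0,0,0,35],[0,0,0,0,35],[0,0,30,0,35],[0,0,65,0,35],[0,40,85,0,35],[-20,80,85,0,35],[-40,120,85,0,35]]]'

```text
time: 9.13
tool_pos: [0.4442, 0.0577, 0.2026]
ee_rot: [-3.141, -0.004, -0.074]
wrist_force: [0.2, 0.4, -0.4]
width: 0.033
```

>>> step_arm --plan '[[[-20,40,0,0.12,35],[-20,80,0,0.24,35],[-20,120,0,0.36,35],[-20,160,0,0.48,35],[-20,200,0,0.6,35],[-20,240,0,0.72,35],[-20,240,0,0.84,35],[-20,240,0,0.9,35]]]'

```text
time: 9.8
tool_pos: [0.4225, 0.2993, 0.1998]
ee_rot: [-3.141, 0.001, 0.838]
wrist_force: [0.6, 0.2, -0.3]
width: 0.0331
```

```bash
python3 - <<'E'
from h import *
s=snap('scene','s5');t=snap('top','t5')
import pickle;pickle.dump((s,t),open('S5.pkl','wb'))
a=cv2.resize(s['frame'][140:240,235:335,::-1],None,fx=4,fy=4,interpolation=cv2.INTER_CUBIC)
b=cv2.resize(t['frame'][145:245,305:405,::-1],None,fx=4,fy=4,interpolation=cv2.INTER_CUBIC)
cv2.imwrite('pics/c6.png',np.hstack([a,b]))
E
```

```text
(no output)
```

View pics/c6.png

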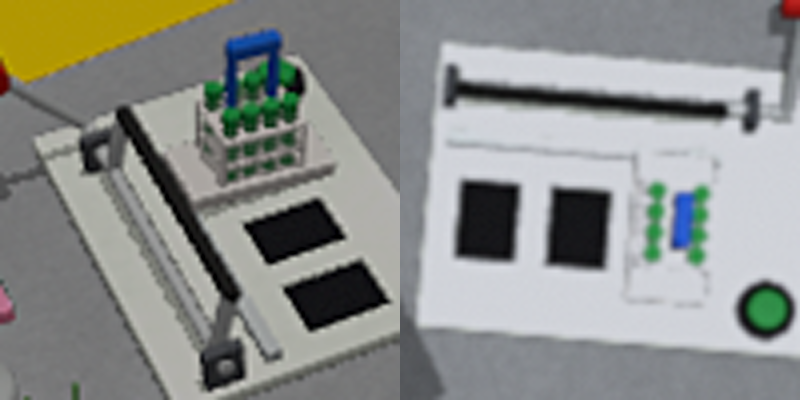

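```bash
python3 - <<'E'
from fit import *
import pickle
s,t=pickle.load(open('S5.pkl','rb'))
C=lambda p:[((x+.5)/4-.5+305,(y+.5)/4-.5+145) for x,y in p]
iC=lambda q:((q-[305,145]+.5)*4-.5).round()
f=[.4848,.0182,-.0711];c,d=np.cos(f[2]),np.sin(f[2])
W=lambda x,y,z:[f[0]+c*x-d*y,f[1]+d*x+c*y,z]
rc=[(.06,.032),(.06,-.032),(-.06,-.032),(-.06,.032)]
g,e=fit(t,C([(237,150),(317,158),(307,303),(227,297)]),rc,.028)
D=g[:2]-f[:2];print('rack in reader',c*D[0]+d*D[1],-d*D[0]+c*D[1],g[2]-f[2],e)
for p in((.06,.112,.014),(.06,.112,.024),(.06,-.042,.014),(.06,-.042,.024),(.06,-.042,.028),(.06,-.106,.028),(-.06,-.042,.028),(-.06,-.106,.028)):print(p,iC(proj(t,W(*p))))
I=lambda q:((q-[235,140]+.5)*4-.5).round()
for p in((.06,-.042,.028),(-.06,-.042,.028),(-.06,-.106,.028),(-.06,-.042,.014),(.06,.112,.024),(.06,-.042,.024),(.033,.025,.014),(-.033,.025,.014),(-.033,-.025,.014),(.033,.099,.014),(-.033,.099,.014)):print('scene',p,I(proj(s,W(*p))))
E
```

```text
rack in reader 0.005605404047567698 -0.07448585144521112 -0.0010362624735986425 0.34845052346219063
(0.06, 0.112, 0.014) [ 47. 145.]
(0.06, 0.112, 0.024) [ 47. 142.]
(0.06, -0.042, 0.014) [235. 160.]
(0.06, -0.042, 0.024) [236. 158.]
(0.06, -0.042, 0.028) [237. 157.]
(0.06, -0.106, 0.028) [315. 163.]
(-0.06, -0.042, 0.028) [226. 304.]
(-0.06, -0.106, 0.028) [306. 311.]
scene (0.06, -0.042, 0.028) [196. 207.]
scene (-0.06, -0.042, 0.028) [339. 158.]
scene (-0.06, -0.106, 0.028) [305. 109.]
scene (-0.06, -0.042, 0.014) [340. 171.]
scene (0.06, 0.112, 0.024) [280. 348.]
scene (0.06, -0.042, 0.024) [196. 211.]
scene (0.033, 0.025, 0.014) [266. 266.]
scene (-0.033, 0.025, 0.014) [346. 237.]
scene (-0.033, -0.025, 0.014) [318. 196.]
scene (0.033, 0.099, 0.014) [308. 332.]
scene (-0.033, 0.099, 0.014) [390. 302.]
```

```bash
python3 - <<'E'
import cv2,numpy as np
t=cv2.imread('pics/t5.png');s=cv2.imread('pics/s5.png')
a=cv2.resize(t[165:225,350:395],None,fx=9,fy=9,interpolation=cv2.INTER_CUBIC)
b=cv2.resize(s[170:200,265:330],None,fx=6,fy=6,interpolation=cv2.INTER_CUBIC)
a=cv2.convertScaleAbs(np.clip((a.astype(int)-120)*2,0,255).astype(np.uint8))
h=np.zeros((max(a.shape[0],b.shape[0]),a.shape[1]+b.shape[1],3),np.uint8);h[:a.shape[0],:a.shape[1]]=a;h[:b.shape[0],a.shape[1]:]=b
cv2.imwrite('pics/c7.png',h)
E
```

```text
(no output)
```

View pics/c7.png

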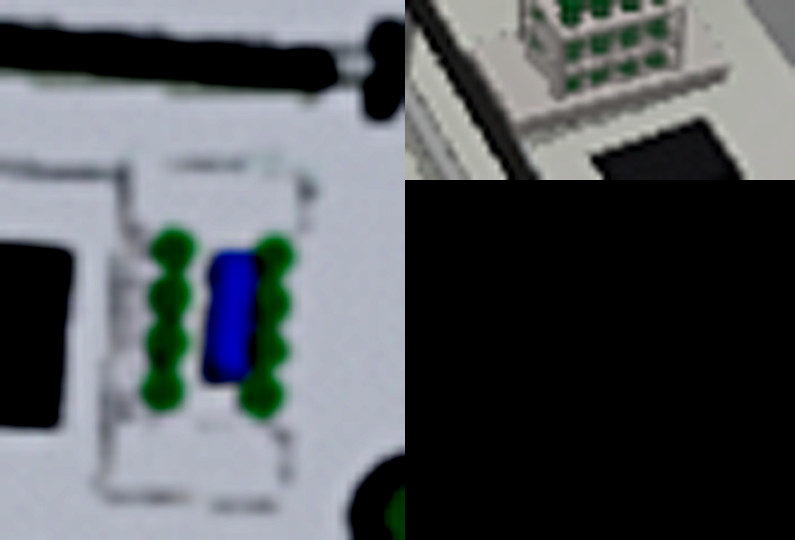

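The rack is home sideways, but the top view puts it about 5 mm past the stop face. With the raised end in the scene view, that means its front edge sits on top of the stop. I'll regrip it, drag it back, let it settle flat, then push gently with no downward load.

>>> step_arm --plan '[[[10,-40,0,-0.12,40],[20,-80,0,-0.24,40],[20,-120,0,-0.36,40],[20,-160,0,-0.48,40],[20,-200,0,-0.6,40],[20,-240,0,-0.72,40],[20,-240,0,-0.84,40],[20,-240,0,-0.9,40]]]'

```text
time: 10.57
tool_pos: [0.4431, 0.0539, 0.2007]
ee_rot: [3.141, -0.001, -0.085]
wrist_force: [0.2, 0.7, 0.4]
width: 0.0376
```

>>> step_arm --plan '[[[13,-40,0,0,40],[26,-80,0,0,40],[38,-112,0,0,40],[38,-118,0,0,40],[38,-118,0,0,40],[38,-118,0,0,40]]]'

```text
time: 11.07
tool_pos: [0.4807, -0.061, 0.2004]
ee_rot: [-3.141, 0.001, -0.074]
wrist_force: [-0.6, 0.9, -0.3]
width: 0.0379
```

>>> step_arm --plan '[[[0,6,-35,0,40],[0,6,-65,0,40],[0,6,-80,0,40],[0,6,-81,0,40],[0,6,-81,0,40],[0,6,-81,0,0],[0,6,-81,0,0],[0,6,-81,0,0]]]'

```text
time: 11.73
tool_pos: [0.4823, -0.0549, 0.1214]
ee_rot: [3.141, -0.004, -0.071]
wrist_force: [0.4, 0.1, -0.2]
width: 0.0212
```

>>> step_arm --plan '[[[0,0,0,0,0],[-5,0,2,0,0],[-10,0,2,0,0],[-15,1,2,0,0],[-20,1,2,0,0],[-20,1,2,0,0],[-20,1,2,0,0]]]'

```text
time: 12.32
tool_pos: [0.4606, -0.0539, 0.1211]
ee_rot: [-3.142, 0.001, -0.071]
wrist_force: [0.9, 0.7, -3.7]
width: 0.0138
```

>>> step_arm --plan '[[[0,0,0,0,30],[0,0,0,0,30],[0,0,0,0,30],[0,0,0,0,30],[0,0,-3,0,0],[0,0,-3,0,0],[0,0,-3,0,0],[0,0,-3,0,0]]]'

```text
time: 12.98
tool_pos: [0.461, -0.0539, 0.1182]
ee_rot: [3.142, 0.0, -0.071]
wrist_force: [-1.1, -0.5, -1.9]
width: 0.0135
```

>>> step_arm --plan '[[[4,0,0,0,0],[8,0,0,0,0],[10,-1,0,0,0],[10,-1,0,0,0]]]'

```text
time: 13.32
tool_pos: [0.4716, -0.055, 0.1182]
ee_rot: [-3.141, -0.0, -0.071]
wrist_force: [0.0, 0.4, -1.2]
width: 0.0137
```

>>> step_arm --plan '[[[1,0,0,0,0],[2,0,0,0,0],[3,0,0,0,0],[3,0,0,0,0]]]'

```text
time: 13.65
tool_pos: [0.4744, -0.055, 0.1182]
ee_rot: [3.141, -0.0, -0.071]
wrist_force: [-1.2, 0.5, -1.3]
width: 0.0133
```

>>> step_arm --plan '[[[1,0,0,0,0],[2,0,0,0,0],[2,0,0,0,0]]]'

```text
time: 13.9
tool_pos: [0.4765, -0.055, 0.1182]
ee_rot: [-3.142, -0.0, -0.071]
wrist_force: [0.4, 0.0, -1.6]
width: 0.014
```

>>> step_arm --plan '[[[1,0,0,0,0],[2,0,0,0,0],[2,0,0,0,0]]]'

```text
time: 14.15
tool_pos: [0.4778, -0.0549, 0.1185]
ee_rot: [3.142, 0.001, -0.071]
wrist_force: [-2.0, 0.6, 0.2]
width: 0.0134
```

>>> step_arm --plan '[[[1,0,0,0,0],[1,0,0,0,0],[1,0,0,0,0]]]'

```text
time: 14.4
tool_pos: [0.4785, -0.0549, 0.1188]
ee_rot: [3.141, 0.001, -0.071]
wrist_force: [-5.3, 0.7, 3.4]
width: 0.0135
```

>>> step_arm --plan '[[[1,0,0,0,0],[1,0,0,0,0],[1,0,0,0,0]]]'

```text
time: 14.65
tool_pos: [0.479, -0.055, 0.119]
ee_rot: [3.141, 0.003, -0.071]
wrist_force: [-7.8, 1.3, 5.0]
width: 0.0137
```

>>> step_arm --plan '[[[0,0,0,0,40],[0,0,0,0,40],[0,0,0,0,40],[0,0,0,0,40],[0,0,35,0,40],[0,0,75,0,40],[0,20,85,0.1,40],[-10,60,85,0.22,40]]]'

```text
time: 15.32
tool_pos: [0.4741, 0.0027, 0.2081]
ee_rot: [3.137, -0.01, 0.148]
wrist_force: [1.3, 0.0, -0.0]
width: 0.0375
```

>>> step_arm --plan '[[[-5,40,0,0.12,50],[-5,80,0,0.24,50],[-5,120,0,0.36,50],[-5,160,0,0.48,50],[-5,200,0,0.6,50],[-5,240,0,0.72,50],[-5,280,0,0.84,50],[-5,320,0,0.96,50]]]'

```text
time: 15.98
tool_pos: [0.4651, 0.3274, 0.2036]
ee_rot: [3.141, -0.001, 1.115]
wrist_force: [2.1, -0.8, 0.7]
width: 0.0467
```

>>> step_arm --plan '[[[0,20,0,0.12,50],[0,20,0,0.24,50],[0,20,0,0.36,50],[0,20,0,0.48,50],[0,20,0,0.49,50]]]'

```text
time: 16.4
tool_pos: [0.4653, 0.3456, 0.2032]
ee_rot: [3.141, -0.0, 1.602]
wrist_force: [-0.6, 0.7, -1.0]
width: 0.0469
```

```bash
cat > look.py <<'E'
from h import *
import sys,pickle
n=sys.argv[1]
s=snap('scene','s'+n);t=snap('top','t'+n);pickle.dump((s,t),open(f'S{n}.pkl','wb'))
a=cv2.resize(s['frame'][140:240,235:335,::-1],None,fx=4,fy=4,interpolation=cv2.INTER_CUBIC)
b=cv2.resize(t['frame'][145:245,305:405,::-1],None,fx=4,fy=4,interpolation=cv2.INTER_CUBIC)
b=np.clip((b.astype(int)-110)*2,0,255).astype(np.uint8)
c=cv2.resize(t['frame'][150:265,215:295,::-1],None,fx=2.5,fy=2.5,interpolation=cv2.INTER_CUBIC)
c=np.pad(c,((0,400-c.shape[0]),(0,0),(0,0)))[:, :0]
cv2.imwrite(f'pics/c{n}.png',np.hstack([a,b]))
o=robot.get_obs();print(o['time'],o['tool_pos'],o['ee_rot'],o['wrist_force'])
E
python3 look.py 8
```

```text
16.5 [0.4653501  0.34521588 0.20335857] [ 3.14124319e+00 -2.46521569e-04  1.59617531e+00] [ 0.33356275 -0.93811924 -0.46028902]
```

View pics/c8.png

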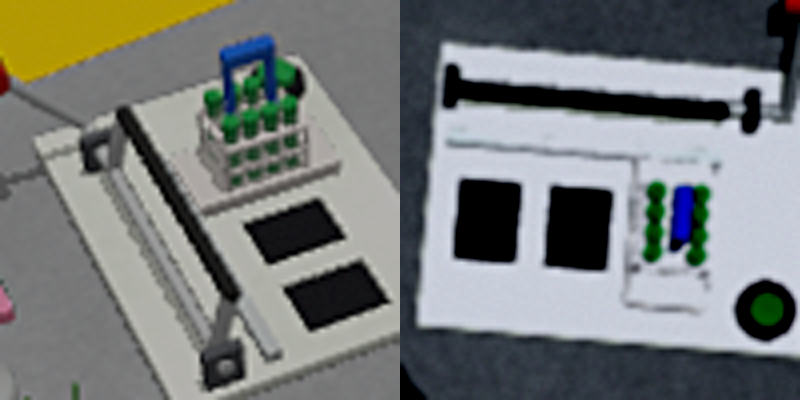

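Rack 1 now sits flat and at home: the base edge slope is -0.33, and its top-view corners (627,302) and (707,310) match the predicted (626,304) and (706,311). Now I'll check numerically that racks 1 and 2 on the mat haven't moved.

```bash
cat > tm.py <<'E'
from h import *
import pickle
def shift(a,b,c,w=14,r=16):
    """how far patch round pixel c in frame a moved in frame b"""
    x,y=map(int,c);T=a[y-w:y+w,x-w:x+w];I=b[y-w-r:y+w+r,x-w-r:x+w+r]
    m=cv2.matchTemplate(I,T,cv2.TM_CCOEFF_NORMED);_,v,_,l=cv2.minMaxLoc(m);return l[0]-r,l[1]-r,round(v,2)
E
python3 - <<'E'
from tm import *
S=pickle.load(open('S0.pkl','rb'));s,t=pickle.load(open('S8.pkl','rb'))
for n,c,u in(('r1',(346,275),(250,179)),('r2',(380,265),(248,208))):
    print(n,'scene',shift(S['scene']['frame'],s['frame'],c),'top',shift(S['top']['frame'],t['frame'],u))
E
```

```text
r1 scene (0, 0, 0.95) top (0, 0, 0.63)
r2 scene (0, 0, 0.91) top (4, 0, 0.48)
```

>>> step_arm --plan '[[[-3,5,-35,0,40],[-3,5,-70,0,40],[-3,5,-95,0,40],[-3,5,-103,0,40],[-3,5,-103,0,40]]]'

```text
time: 16.92
tool_pos: [0.4606, 0.3489, 0.0975]
ee_rot: [-3.137, 0.003, 1.597]
wrist_force: [-0.9, -0.4, 0.2]
width: 0.0379
```

>>> step_arm --plan '[[[0,0,0,0,0],[0,0,0,0,0],[0,0,0,0,0],[0,0,0,0,0],[0,0,0,0,0],[0,0,0,0,0]]]'

```text
time: 17.42
tool_pos: [0.4625, 0.3507, 0.1026]
ee_rot: [3.14, -0.002, 1.599]
wrist_force: [-2.9, 0.2, 6.0]
width: 0.0139
```

>>> step_arm --plan '[[[0,0,20,0,0],[0,0,40,0,0],[0,-25,42,0,0],[0,-55,42,0,0],[0,-85,42,0,0],[0,-115,42,0,0],[0,-145,42,-0.1,0],[0,-170,42,-0.22,0]]]'

```text
time: 18.08
tool_pos: [0.4617, 0.1779, 0.1418]
ee_rot: [-3.141, 0.001, 1.373]
wrist_force: [0.7, -0.5, -2.0]
width: 0.0138
```

>>> step_arm --plan '[[[0,-15,0,-0.12,0],[0,-30,0,-0.24,0],[0,-45,0,-0.36,0],[0,-60,0,-0.48,0],[0,-75,0,-0.6,0],[0,-90,0,-0.72,0],[2,-105,0,-0.84,0],[4,-120,0,-0.96,0]]]'

```text
time: 18.75
tool_pos: [0.4658, 0.0591, 0.1419]
ee_rot: [3.141, 0.001, 0.413]
wrist_force: [-0.4, 0.6, -2.9]
width: 0.0136
```

>>> step_arm --plan '[[[0,-15,0,-0.12,0],[0,-30,0,-0.24,0],[0,-38,0,-0.36,0],[0,-41,0,-0.48,0],[0,-41,0,-0.49,0],[0,-41,0,-0.49,0]]]'

```text
time: 19.25
tool_pos: [0.4659, 0.0189, 0.142]
ee_rot: [3.142, 0.001, -0.069]
wrist_force: [-0.2, -0.3, -2.9]
width: 0.0136
```

>>> step_arm --plan '[[[0,0,-12,0,0],[0,0,-20,0,0],[0,0,-24,0,0],[0,0,-24,0,0],[0,0,-24,0,0]]]'

```text
time: 19.67
tool_pos: [0.4656, 0.0193, 0.1178]
ee_rot: [3.141, 0.002, -0.07]
wrist_force: [-0.1, -0.8, -2.6]
width: 0.0136
```

>>> step_arm --plan '[[[0,0,0,0,30],[0,0,0,0,30],[0,0,0,0,30],[0,0,0,0,30],[0,0,0,0,0],[0,0,0,0,0],[0,0,0,0,0],[0,0,0,0,0]]]'

```text
time: 20.33
tool_pos: [0.4663, 0.0192, 0.1186]
ee_rot: [-3.141, -0.0, -0.071]
wrist_force: [-0.1, 0.8, -0.3]
width: 0.0137
```

>>> step_arm --plan '[[[4,0,0,0,0],[8,-1,0,0,0],[10,-1,0,0,0],[10,-1,0,0,0]]]'

```text
time: 20.67
tool_pos: [0.4766, 0.0181, 0.1186]
ee_rot: [-3.141, -0.0, -0.071]
wrist_force: [-0.5, 0.5, 1.5]
width: 0.0138
```

>>> step_arm --plan '[[[2,0,0,0,0],[3,0,0,0,0],[4,0,0,0,0],[4,0,0,0,0]]]'

```text
time: 21.0
tool_pos: [0.4804, 0.0181, 0.1186]
ee_rot: [-3.142, -0.0, -0.071]
wrist_force: [-2.5, -0.1, 3.0]
width: 0.0137
```

>>> step_arm --plan '[[[1,0,0,0,0],[2,0,0,0,0],[2,0,0,0,0]]]'

```text
time: 21.25
tool_pos: [0.4818, 0.0181, 0.1187]
ee_rot: [-3.142, 0.001, -0.071]
wrist_force: [-4.0, 1.6, 5.1]
width: 0.0137
```

>>> step_arm --plan '[[[1,0,0,0,0],[1,0,0,0,0],[1,0,0,0,0]]]'

```text
time: 21.5
tool_pos: [0.4822, 0.0182, 0.1189]
ee_rot: [3.142, 0.002, -0.071]
wrist_force: [-6.3, 0.9, 6.3]
width: 0.0136
```

>>> step_arm --plan '[[[1,0,0,0,0],[1,0,0,0,0],[1,0,0,0,0]]]'

```text
time: 21.75
tool_pos: [0.4827, 0.0181, 0.1192]
ee_rot: [3.141, 0.003, -0.071]
wrist_force: [-6.1, 0.9, 8.2]
width: 0.0134
```

>>> step_arm --plan '[[[0,0,0,0,40],[0,0,0,0,40],[0,0,0,0,40],[0,0,0,0,40],[0,0,35,0,40],[0,0,75,0,40],[0,20,85,0.1,40],[0,60,85,0.22,40]]]'

```text
time: 22.42
tool_pos: [0.4873, 0.0758, 0.2083]
ee_rot: [3.138, -0.01, 0.148]
wrist_force: [0.8, -1.4, -0.0]
width: 0.0376
```

>>> step_arm --plan '[[[10,35,0,0.12,40],[20,70,0,0.24,40],[30,105,0,0.36,40],[40,140,0,0.48,40],[50,175,0,0.6,40],[60,210,0,0.72,40],[70,240,0,0.84,40],[70,264,0,0.96,40]]]'

```text
time: 23.08
tool_pos: [0.5553, 0.3444, 0.2019]
ee_rot: [-3.142, 0.0, 1.115]
wrist_force: [-0.0, -0.3, 0.3]
width: 0.0374
```

>>> step_arm --plan '[[[0,0,0,0.12,40],[0,0,0,0.24,40],[0,0,0,0.36,40],[0,0,0,0.48,40],[0,0,0,0.5,40],[0,0,0,0.5,40]]]'

```text
time: 23.58
tool_pos: [0.5543, 0.3421, 0.2029]
ee_rot: [-3.141, 0.0, 1.607]
wrist_force: [0.4, -0.3, -0.4]
width: 0.0376
```

```bash
python3 look.py 9 && python3 - <<'E'
from tm import *
S=pickle.load(open('S0.pkl','rb'));s8,t8=pickle.load(open('S8.pkl','rb'));s,t=pickle.load(open('S9.pkl','rb'))
print('r1',shift(S['scene']['frame'],s['frame'],(346,275)),shift(S['top']['frame'],t['frame'],(250,179)))
f=[.4848,.0182,-.0711];c,d=np.cos(f[2]),np.sin(f[2])
W=lambda x,y,z:[f[0]+c*x-d*y,f[1]+d*x+c*y,z]
for n,q in(('scene',s),('top',t)):
    F=q['frame'].astype(int);m=((F[:,:,2]>F[:,:,0]+50)&(F[:,:,2]>F[:,:,1]+40)).astype(np.uint8)
    k,_,st,ce=cv2.connectedComponentsWithStats(m)
    for y in(-.074,0,.074):
        p=proj(q,W(0,y,.134));j=min(range(1,k),key=lambda i:np.hypot(*(ce[i]-p)));print(n,y,'pred',p.round(2),'seen',ce[j].round(2),st[j][4])
E
```

```text
23.6833 [0.55429319 0.34193453 0.20317367] [-3.14153418e+00  1.69045302e-04  1.60635053e+00] [ 0.39773753 -0.18742401 -0.59584548]
r1 (0, 0, 0.88) (5, -1, 0.41)
scene -0.074 pred [295.75 152.39] seen [301.62 163.26] 232
scene 0 pred [306.15 167.29] seen [301.62 163.26] 232
scene 0.074 pred [317.33 183.32] seen [301.62 163.26] 232
top -0.074 pred [375.55 198.13] seen [375.19 198.49] 59
top 0 pred [350.99 196.14] seen [350.98 196.11] 62
top 0.074 pred [326.42 194.15] seen [350.98 196.11] 62
```

View pics/c9.png

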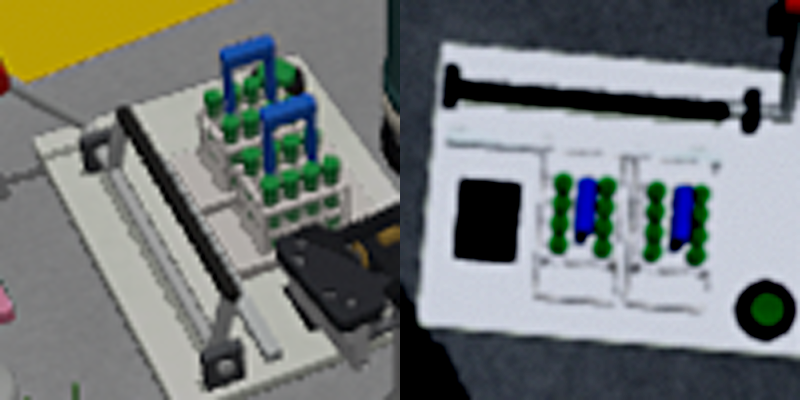

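Racks in windows 1 and 2 both sit flat and flush; their top-view handles are within 0.4 px of the home prediction. Now the third rack, still unmoved on the mat.

>>> step_arm --plan '[[[1,0,-35,0,40],[1,0,-70,0,40],[1,0,-93,0,40],[1,0,-101,0,40],[1,0,-101,0,40]]]'

```text
time: 24.1
tool_pos: [0.5535, 0.3411, 0.0991]
ee_rot: [-3.136, 0.003, 1.608]
wrist_force: [-0.3, -0.7, -0.7]
width: 0.037
```

>>> step_arm --plan '[[[0,0,0,0,40],[0,0,0,0,0],[0,0,0,0,0],[0,0,0,0,0],[0,0,0,0,0],[0,0,0,0,0],[0,0,0,0,0]]]'

```text
time: 24.68
tool_pos: [0.5552, 0.3424, 0.104]
ee_rot: [3.141, -0.001, 1.609]
wrist_force: [-2.2, 0.1, 4.8]
width: 0.0135
```

>>> step_arm --plan '[[[0,0,20,0,0],[0,0,40,0,0],[-10,-15,40,0,0],[-30,-30,40,0,0],[-50,-50,40,-0.12,0],[-70,-75,40,-0.24,0],[-85,-100,40,-0.36,0],[-90,-120,40,-0.48,0]]]'

```text
time: 25.35
tool_pos: [0.4622, 0.2203, 0.1408]
ee_rot: [-3.139, 0.003, 1.124]
wrist_force: [0.8, 0.7, -4.0]
width: 0.014
```

>>> step_arm --plan '[[[0,-10,0,-0.12,0],[0,-20,0,-0.24,0],[0,-30,0,-0.36,0],[0,-40,0,-0.48,0],[0,-50,0,-0.6,0],[0,-60,0,-0.72,0],[0,-70,0,-0.84,0],[0,-80,0,-0.96,0]]]'

```text
time: 26.02
tool_pos: [0.4646, 0.1412, 0.141]
ee_rot: [3.141, 0.002, 0.163]
wrist_force: [-0.0, -0.5, -3.5]
width: 0.0134
```

>>> step_arm --plan '[[[0,-10,0,-0.12,0],[0,-20,0,-0.24,0],[0,-30,0,-0.24,0],[0,-40,0,-0.24,0],[0,-49,0,-0.24,0],[0,-49,0,-0.24,0],[0,-49,0,-0.24,0]]]'

```text
time: 26.6
tool_pos: [0.4652, 0.0927, 0.1423]
ee_rot: [-3.141, 0.0, -0.071]
wrist_force: [-0.4, 0.7, -3.9]
width: 0.0138
```

>>> step_arm --plan '[[[0,1,-12,0,0],[0,1,-20,0,0],[0,1,-23,0,0],[0,1,-23,0,0],[0,1,-23,0,0]]]'

```text
time: 27.02
tool_pos: [0.4649, 0.0942, 0.1189]
ee_rot: [3.141, 0.001, -0.07]
wrist_force: [-0.0, -0.4, -3.5]
width: 0.0136
```

>>> step_arm --plan '[[[0,0,0,0,30],[0,0,0,0,30],[0,0,0,0,30],[0,0,0,0,30],[0,0,0,0,0],[0,0,0,0,0],[0,0,0,0,0],[0,0,0,0,0]]]'

```text
time: 27.68
tool_pos: [0.4653, 0.0942, 0.1197]
ee_rot: [-3.141, -0.0, -0.071]
wrist_force: [-0.4, 1.1, 0.3]
width: 0.0137
```

>>> step_arm --plan '[[[4,0,0,0,0],[8,0,0,0,0],[12,-1,0,0,0],[16,-1,0,0,0],[18,-1,0,0,0],[18,-1,0,0,0]]]'

```text
time: 28.18
tool_pos: [0.4836, 0.0929, 0.1197]
ee_rot: [3.141, -0.0, -0.071]
wrist_force: [-2.8, -0.3, 8.4]
width: 0.0137
```

>>> step_arm --plan '[[[2,0,0,0,0],[3,0,0,0,0],[3,0,0,0,0],[3,0,0,0,0]]]'

```text
time: 28.52
tool_pos: [0.4862, 0.0929, 0.1196]
ee_rot: [3.141, 0.0, -0.071]
wrist_force: [-3.8, -0.8, 4.5]
width: 0.0137
```

>>> step_arm --plan '[[[1,0,0,0,0],[2,0,0,0,0],[2,0,0,0,0]]]'

```text
time: 28.77
tool_pos: [0.488, 0.093, 0.1197]
ee_rot: [3.141, 0.0, -0.071]
wrist_force: [-5.2, -0.8, 9.8]
width: 0.0136
```

>>> step_arm --plan '[[[1,0,0,0,0],[1,0,0,0,0],[1,0,0,0,0]]]'

```text
time: 29.02
tool_pos: [0.4884, 0.093, 0.1199]
ee_rot: [3.141, 0.002, -0.071]
wrist_force: [-5.6, -0.5, 6.7]
width: 0.0136
```

>>> step_arm --plan '[[[1,0,0,0,0],[1,0,0,0,0],[1,0,0,0,0]]]'

```text
time: 29.27
tool_pos: [0.4889, 0.093, 0.1201]
ee_rot: [3.141, 0.003, -0.071]
wrist_force: [-6.9, -0.2, 8.7]
width: 0.0141
```

>>> step_arm --plan '[[[0,0,0,0,40],[0,0,0,0,40],[0,0,0,0,40],[0,0,0,0,40],[0,0,35,0,40],[0,0,75,0,40],[0,0,110,0,60],[20,-30,110,0,80]]]'

```text
time: 29.93
tool_pos: [0.5124, 0.0668, 0.2391]
ee_rot: [-3.137, -0.015, -0.065]
wrist_force: [1.1, 0.4, 1.2]
width: 0.0476
```

>>> step_arm --plan '[[[22,-34,0,0,85],[44,-68,0,0,85],[66,-102,0,0,85],[88,-136,0,0,85],[110,-170,0,0,85],[132,-204,0,0,85],[138,-217,0,0,85],[138,-217,0,0,85]]]'

```text
time: 30.6
tool_pos: [0.6491, -0.158, 0.2267]
ee_rot: [3.141, 0.002, -0.076]
wrist_force: [-0.5, 0.9, -0.2]
width: 0.08
```

```bash
python3 look.py 10 && python3 - <<'E'
from tm import *
s,t=pickle.load(open('S10.pkl','rb'));f=[.4848,.0182,-.0711];c,d=np.cos(f[2]),np.sin(f[2])
W=lambda x,y,z:[f[0]+c*x-d*y,f[1]+d*x+c*y,z]
for n,q in(('scene',s),('top',t)):
    F=q['frame'].astype(int);m=((F[:,:,2]>F[:,:,0]+50)&(F[:,:,2]>F[:,:,1]+40)).astype(np.uint8)
    k,_,st,ce=cv2.connectedComponentsWithStats(m)
    for y in(-.074,0,.074):
        p=proj(q,W(0,y,.134));j=min(range(1,k),key=lambda i:np.hypot(*(ce[i]-p)));print(n,y,'pred',p.round(2),'seen',ce[j].round(2),st[j][4])
    for v in(0,.6,1.3):print('knob',v,proj(q,W(.105+.11*np.sin(v-.6),-.16,.034+.11*np.cos(v-.6))).round(1))
    r=(F[:,:,0]>120)&(F[:,:,1]<60)&(F[:,:,2]<60);print('red',np.argwhere(r).mean(0)[::-1].round(1),r.sum())
E
```

```text
30.7 [ 0.64813583 -0.1541283   0.22837295] [-3.14069183e+00  1.51067859e-03 -7.20403990e-02] [-0.43858197  1.24791685 -0.85661703]
scene -0.074 pred [295.75 152.39] seen [301.85 163.19] 227
scene 0 pred [306.15 167.29] seen [301.85 163.19] 227
scene 0.074 pred [317.33 183.32] seen [317.73 186.56] 123
knob 0 [271.8 142.7]
knob 0.6 [251.8 143.5]
knob 1.3 [230.4 157.1]
red [349.  293.6] 106
top -0.074 pred [375.55 198.13] seen [375.23 198.28] 57
top 0 pred [350.99 196.14] seen [350.98 196.11] 62
top 0.074 pred [326.42 194.15] seen [326.03 194.08] 66
knob 0 [404.4 186.9]
knob 0.6 [406.5 165.7]
knob 1.3 [406.4 145.1]
red [381.1 154.7] 62
```

View pics/c10.png

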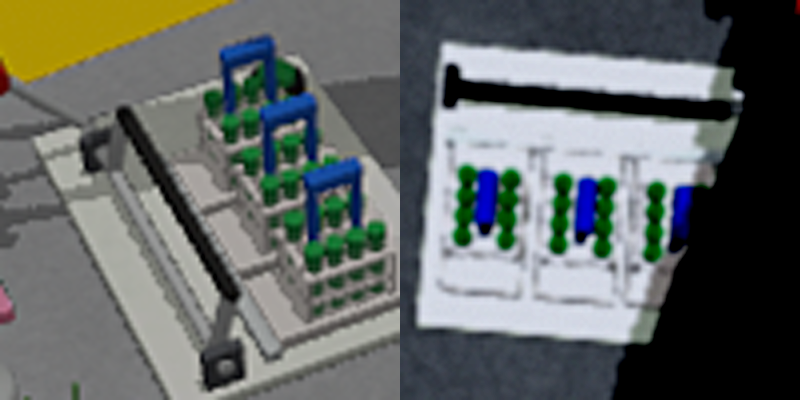

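All three racks are flat against the stop over their windows, within 0.4 px in the top view. Now I'll grip the knob.

>>> step_arm --plan '[[[0,0,-35,0,85],[0,0,-70,0,85],[0,0,-100,0,85],[0,0,-118,0,85],[0,0,-127,0,85],[0,0,-127,0,85]]]'

```text
time: 31.2
tool_pos: [0.6464, -0.1518, 0.1]
ee_rot: [-3.14, 0.005, -0.069]
wrist_force: [0.1, -0.0, -0.9]
width: 0.0798
```

>>> step_arm --plan '[[[0,0,0,0,0],[0,0,0,0,0],[0,0,0,0,0],[0,0,0,0,0],[0,0,0,0,0],[0,0,0,0,0],[0,0,0,0,0]]]'

```text
time: 31.78
tool_pos: [0.6484, -0.1542, 0.103]
ee_rot: [3.141, -0.001, -0.071]
wrist_force: [0.1, -0.3, 0.3]
width: 0.0401
```

```bash
python3 - <<'E'
from math import *
c,d=cos(-.0711),sin(-.0711);x0,z0=.11*sin(.7),.11*cos(.7)
for q in(1.1,.9,.7,.5,.3,.1,0,-.05):
    dx=.11*sin(q-.6)-x0;dz=.11*cos(q-.6)-z0;print(q,[round(1e3*v,1) for v in(c*dx,d*dx,dz)])
E
```

```text
1.1 [-18.1, 1.3, 12.4]
0.9 [-38.3, 2.7, 21.0]
0.7 [-59.7, 4.3, 25.3]
0.5 [-81.6, 5.8, 25.3]
0.3 [-103.1, 7.3, 21.0]
0.1 [-123.3, 8.8, 12.4]
0 [-132.6, 9.4, 6.7]
-0.05 [-137.1, 9.8, 3.4]
```

Width is 40 mm, so the knob is gripped. I'll swing it along the arc.

>>> step_arm --plan '[[[-9,1,7,0,0],[-18,1,12,0,0],[-28,2,17,0,0],[-38,3,21,0,0],[-49,3,24,0,0],[-60,4,25,0,0],[-71,5,26,0,0],[-82,6,25,0,0]]]'

```text
time: 32.45
tool_pos: [0.5653, -0.1482, 0.1282]
ee_rot: [3.141, -0.002, -0.071]
wrist_force: [3.0, -1.2, -3.1]
width: 0.0395
```

>>> step_arm --plan '[[[-11,1,-2,0,0],[-21,1,-4,0,0],[-32,2,-8,0,0],[-41,3,-13,0,0],[-46,3,-16,0,0],[-50,3,-18,0,0],[-50,3,-18,0,0]]]'

```text
time: 33.03
tool_pos: [0.5139, -0.1445, 0.1118]
ee_rot: [-3.141, 0.001, -0.071]
wrist_force: [-3.5, 2.4, 7.0]
width: 0.0396
```

>>> step_arm --plan '[[[-2,0,-2,0,0],[-2,0,-2,0,0],[-2,0,-2,0,0]]]'

```text
time: 33.28
tool_pos: [0.5123, -0.1444, 0.1106]
ee_rot: [-3.141, 0.001, -0.071]
wrist_force: [-6.4, 1.5, 9.1]
width: 0.0399
```

>>> step_arm --plan '[[[0,0,0,0,85],[0,0,0,0,85],[0,0,0,0,85],[0,0,0,0,85],[0,0,0,0,85],[0,0,30,0,85],[0,0,65,0,85],[0,0,100,0,85]]]'

```text
time: 33.95
tool_pos: [0.5132, -0.1446, 0.2072]
ee_rot: [-3.141, 0.004, -0.071]
wrist_force: [0.9, 0.4, 0.3]
width: 0.0796
```

>>> step_arm --plan '[[[-40,4,0,0.12,0],[-80,8,0,0.24,0],[-93,12,0,0.36,0],[-93,12,0,0.4,0],[-93,12,-30,0.4,0],[-93,12,-65,0.4,0],[-93,12,-65,0.4,0],[-93,12,-65,0.4,0]]]'

```text
time: 34.62
tool_pos: [0.4193, -0.1321, 0.1404]
ee_rot: [-3.137, 0.004, 0.329]
wrist_force: [0.0, -0.5, 1.4]
width: 0.03
```

```bash
python3 look.py 11 && python3 - <<'E'
from tm import *
s,t=pickle.load(open('S11.pkl','rb'))
for n,q in(('scene',s),('top',t)):
    F=q['frame'].astype(int);r=(F[:,:,0]>120)&(F[:,:,1]<60)&(F[:,:,2]<60)
    k,_,st,ce=cv2.connectedComponentsWithStats(r.astype(np.uint8));print(n,[(ce[i].round(1),st[i][4]) for i in range(1,k) if st[i][4]>8])
E
```

```text
34.7167 [ 0.42229614 -0.13345885  0.14444378] [ 3.13968032e+00 -1.95478286e-03  3.28834164e-01] [-0.44730661  0.30360841  0.94302328]
scene [(array([270.8, 140.3]), np.int32(37))]
top []
```

View pics/c11.png

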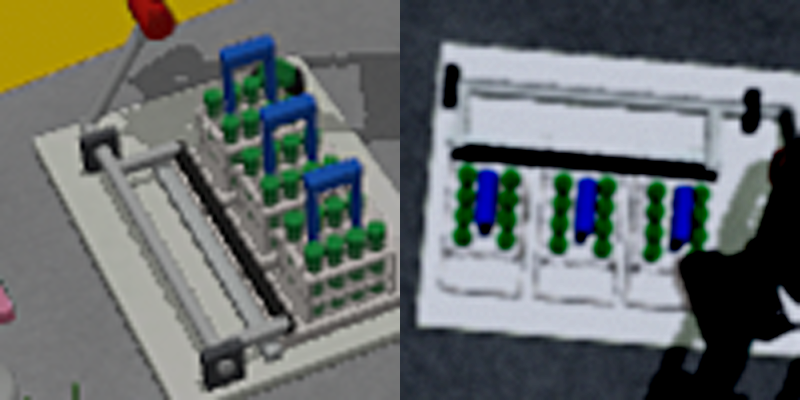

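The clamp bar is lying on all three base plates. Next, the button.

>>> step_arm --plan '[[[-2,1,-30,0,0],[-2,1,-60,0,0],[-2,1,-90,0,0],[-2,1,-100,0,0],[-2,1,-100,0,0]]]'

```text
time: 35.13
tool_pos: [0.4188, -0.1318, 0.0418]
ee_rot: [-3.14, 0.002, 0.329]
wrist_force: [-0.7, 0.8, 0.8]
width: 0.0
```

>>> step_arm --plan '[[[0,0,-4,0,0],[0,0,-8,0,0],[0,0,-11,0,0],[0,0,-14,0,0],[0,0,-14,0,0]]]'

```text
time: 35.55
tool_pos: [0.4214, -0.133, 0.0304]
ee_rot: [3.138, -0.004, 0.329]
wrist_force: [1.7, 0.1, 5.2]
width: 0.0006
```

>>> step_arm --plan '[[[0,0,-2,0,0],[0,0,-4,0,0],[0,0,-4,0,0]]]'

```text
time: 35.8
tool_pos: [0.4216, -0.133, 0.0299]
ee_rot: [3.137, -0.004, 0.329]
wrist_force: [-5.1, 2.6, 21.9]
width: 0.0006
```

>>> step_arm --plan '[[[0,0,-1,0,0],[0,0,-1,0,0],[0,0,-1,0,0],[0,0,-1,0,0]]]'

```text
time: 36.13
tool_pos: [0.4216, -0.1331, 0.0298]
ee_rot: [3.137, -0.004, 0.329]
wrist_force: [-7.3, 2.7, 26.4]
width: 0.0005
```

>>> step_arm --plan '[[[0,0,4,0,0],[0,0,8,0,0],[0,0,8,0,0]]]'

```text
time: 36.38
tool_pos: [0.421, -0.1328, 0.0337]
ee_rot: [3.138, -0.004, 0.329]
wrist_force: [1.4, -0.2, 2.7]
width: 0.0002
```

The button was solidly bottomed: 26 N at z=29.8 mm, with the spring still pressing back at 33.7 mm, about 4 mm higher. Now I'll reopen the clamp.

>>> step_arm --plan '[[[0,0,40,0,0],[0,0,80,0,0],[0,0,120,0,40],[0,0,160,0,85],[0,0,175,-0.1,85],[35,-4,175,-0.2,85],[70,-8,175,-0.3,85],[92,-12,175,-0.4,85]]]'

```text
time: 37.05
tool_pos: [0.5128, -0.1438, 0.2058]
ee_rot: [-3.141, 0.0, -0.076]
wrist_force: [-0.5, -1.2, 0.5]
width: 0.037
```

>>> step_arm --plan '[[[0,0,0,0,85],[0,0,0,0,85],[0,0,0,0,85]]]'

```text
time: 37.3
tool_pos: [0.51, -0.1436, 0.2053]
ee_rot: [-3.141, 0.003, -0.07]
wrist_force: [0.4, -0.3, 0.6]
width: 0.0571
```

>>> step_arm --plan '[[[4,-1,0,0,85],[4,-1,0,0,85],[4,-1,0,0,85],[4,-1,0,0,85],[4,-1,-35,0,85],[4,-1,-70,0,85],[4,-1,-93,0,85],[4,-1,-95,0,85]]]'

```text
time: 37.97
tool_pos: [0.5113, -0.1435, 0.1058]
ee_rot: [-3.138, 0.01, -0.071]
wrist_force: [-0.4, 0.8, -0.1]
width: 0.0797
```

>>> step_arm --plan '[[[0,0,0,0,85],[0,0,0,0,0],[0,0,0,0,0],[0,0,0,0,0],[0,0,0,0,0],[0,0,0,0,0],[0,0,0,0,0],[0,0,0,0,0]]]'

```text
time: 38.63
tool_pos: [0.5154, -0.1445, 0.112]
ee_rot: [-3.141, -0.001, -0.071]
wrist_force: [0.2, 0.7, 1.4]
width: 0.0398
```

>>> step_arm --plan '[[[9,-1,6,0,0],[19,-1,11,0,0],[30,-2,14,0,0],[41,-3,16,0,0],[51,-4,18,0,0],[62,-4,18,0,0],[73,-5,18,0,0],[84,-6,16,0,0]]]'

```text
time: 39.3
tool_pos: [0.5981, -0.1506, 0.1273]
ee_rot: [-3.141, 0.004, -0.071]
wrist_force: [-2.9, 2.0, 2.8]
width: 0.0395
```

>>> step_arm --plan '[[[10,-1,-3,0,0],[20,-1,-7,0,0],[30,-2,-12,0,0],[40,-3,-18,0,0],[47,-3,-23,0,0],[49,-3,-24,0,0],[49,-3,-24,0,0]]]'

```text
time: 39.88
tool_pos: [0.6508, -0.1544, 0.1045]
ee_rot: [3.14, -0.005, -0.071]
wrist_force: [3.2, 0.2, 4.4]
width: 0.0399
```

>>> step_arm --plan '[[[0,0,0,0,85],[0,0,0,0,85],[0,0,0,0,85],[0,0,0,0,85],[0,0,0,0,85],[0,0,35,0,85],[0,0,70,0,85],[0,0,108,0,85]]]'

```text
time: 40.55
tool_pos: [0.6469, -0.1537, 0.2106]
ee_rot: [-3.141, 0.005, -0.071]
wrist_force: [2.0, -0.5, 1.0]
width: 0.0795
```

>>> step_arm --plan '[[[-35,20,0,0,40],[-70,41,0,0,40],[-105,61,0,0,40],[-140,82,0,0,40],[-171,100,0,0,40],[-171,100,0,0,40],[-171,100,0,0,40],[-171,100,0,0,40]]]'

```text
time: 41.22
tool_pos: [0.4776, -0.0543, 0.2119]
ee_rot: [3.141, -0.002, -0.071]
wrist_force: [0.5, -0.5, -0.2]
width: 0.0377
```

```bash
python3 - <<'E'
from tm import *
s=snap('scene','s12');t=snap('top','t12');s9,_=pickle.load(open('S10.pkl','rb'))
o=robot.get_obs();print(o['time'],o['tool_pos'],o['ee_rot'])
for n,q in(('scene',s),('top',t)):
    F=q['frame'].astype(int);r=(F[:,:,0]>120)&(F[:,:,1]<60)&(F[:,:,2]<60)
    k,_,st,ce=cv2.connectedComponentsWithStats(r.astype(np.uint8));print(n,[(ce[i].round(1),st[i][4]) for i in range(1,k) if st[i][4]>8])
for c in((310,190),(304,172),(292,155)):print(shift(s9['frame'],s['frame'],c,w=8))
E
```

```text
41.3167 [ 0.47817191 -0.05464397  0.21155244] [ 3.14123406e+00 -3.83909920e-04 -7.18056240e-02]
scene [(array([230.3, 154.9]), np.int32(58))]
top [(array([406.5, 144.8]), np.int32(86))]
(0, 0, 1.0)
(0, 0, 0.94)
(0, 0, 0.97)
```

The clamp is open again with the knob at the q=1.3 pixels, and all the racks are still home. Next I'll carry rack 1 to the yellow mat.

>>> step_arm --plan '[[[0,0,-35,0,40],[0,0,-70,0,40],[0,0,-90,0,40],[0,0,-95,0,40],[0,0,-95,0,40],[0,0,-95,0,40]]]'

```text
time: 41.82
tool_pos: [0.4784, -0.0545, 0.1174]
ee_rot: [3.141, -0.001, -0.072]
wrist_force: [0.1, -0.5, 1.0]
width: 0.038
```

>>> step_arm --plan '[[[0,0,0,0,0],[0,0,0,0,0],[0,0,0,0,0],[0,0,0,0,0],[0,0,0,0,0],[-4,0,15,0,0],[-10,0,35,0,0],[-15,0,40,0,0]]]'

```text
time: 42.48
tool_pos: [0.4628, -0.0541, 0.1584]
ee_rot: [3.141, -0.003, -0.071]
wrist_force: [0.6, 0.4, -2.8]
width: 0.0141
```

>>> step_arm --plan '[[[0,-25,0,0,0],[0,-55,0,0,0],[0,-90,0,0.05,0],[0,-125,0,0.15,0],[0,-160,0,0.27,0],[0,-195,0,0.39,0],[0,-230,0,0.51,0],[0,-260,0,0.63,0]]]'

```text
time: 43.15
tool_pos: [0.4612, -0.3159, 0.155]
ee_rot: [-3.14, 0.001, 0.564]
wrist_force: [0.4, -0.2, -3.0]
width: 0.0137
```

>>> step_arm --plan '[[[5,-10,0,0.12,0],[15,-20,0,0.24,0],[25,-30,0,0.36,0],[40,-33,0,0.48,0],[55,-33,0,0.6,0],[70,-33,0,0.72,0],[85,-33,0,0.84,0],[102,-33,0,0.96,0]]]'

```text
time: 43.82
tool_pos: [0.5641, -0.3466, 0.1547]
ee_rot: [-3.139, -0.002, 1.524]
wrist_force: [0.8, 0.6, -2.6]
width: 0.0137
```

>>> step_arm --plan '[[[0,0,0,0.089,0],[0,0,0,0.089,0],[0,0,0,0.089,0]]]'

```text
time: 44.07
tool_pos: [0.5636, -0.3465, 0.1549]
ee_rot: [-3.139, -0.002, 1.606]
wrist_force: [-0.5, -0.5, -3.5]
width: 0.0137
```

>>> step_arm --plan '[[[0,0,-20,0,0],[0,0,-38,0,0],[0,0,-47,0,0],[0,0,-51,0,0],[0,0,-51,0,0],[0,0,-51,0,0]]]'

```text
time: 44.57
tool_pos: [0.5643, -0.3471, 0.1061]
ee_rot: [3.141, 0.0, 1.607]
wrist_force: [-0.6, -0.2, -2.8]
width: 0.0138
```

>>> step_arm --plan '[[[0,0,0,0,40],[0,0,0,0,40],[0,0,0,0,40],[0,0,0,0,40],[0,0,35,0,40],[0,0,75,0,40],[0,0,105,0,40],[-10,30,108,0,40]]]'

```text
time: 45.23
tool_pos: [0.5572, -0.3226, 0.2215]
ee_rot: [3.13, 0.011, 1.603]
wrist_force: [-0.5, -0.0, 0.3]
width: 0.0374
```

>>> step_arm --plan '[[[-10,40,0,-0.12,40],[-20,80,0,-0.24,40],[-30,120,0,-0.36,40],[-40,160,0,-0.48,40],[-50,200,0,-0.6,40],[-60,240,0,-0.72,40],[-70,280,0,-0.84,40],[-70,310,0,-0.96,40]]]'

```text
time: 45.9
tool_pos: [0.483, -0.0068, 0.2147]
ee_rot: [3.14, -0.002, 0.656]
wrist_force: [1.6, -0.7, 0.5]
width: 0.0377
```

>>> step_arm --plan '[[[0,20,0,-0.12,40],[0,24,0,-0.24,40],[0,24,0,-0.36,40],[0,24,0,-0.48,40],[0,24,0,-0.6,40],[0,24,0,-0.72,40],[0,24,0,-0.72,40],[0,24,0,-0.72,40]]]'

```text
time: 46.57
tool_pos: [0.4844, 0.015, 0.214]
ee_rot: [3.142, -0.001, -0.056]
wrist_force: [-0.3, 0.3, 0.0]
width: 0.0378
```

>>> step_arm --plan '[[[-2,3,-35,-0.015,40],[-2,3,-70,-0.015,40],[-2,3,-92,-0.015,40],[-2,3,-97,-0.015,40],[-2,3,-97,-0.015,40],[-2,3,-97,-0.015,40]]]'

```text
time: 47.07
tool_pos: [0.4831, 0.0179, 0.1178]
ee_rot: [3.142, -0.002, -0.073]
wrist_force: [0.3, 0.1, 0.2]
width: 0.0373
```

>>> step_arm --plan '[[[0,0,0,0,0],[0,0,0,0,0],[0,0,0,0,0],[0,0,0,0,0],[0,0,0,0,0],[-4,0,15,0,0],[-10,0,35,0,0],[-25,0,40,0,0]]]'

```text
time: 47.73
tool_pos: [0.4591, 0.0178, 0.1587]
ee_rot: [3.141, -0.004, -0.074]
wrist_force: [0.6, -0.1, -2.3]
width: 0.0137
```

>>> step_arm --plan '[[[-7,-25,0,0.1,0],[-7,-55,0,0.22,0],[-7,-85,0,0.34,0],[-7,-115,0,0.46,0],[-7,-140,0,0.58,0],[-7,-160,0,0.7,0],[-7,-180,0,0.82,0],[-7,-195,0,0.94,0]]]'

```text
time: 48.4
tool_pos: [0.4496, -0.1786, 0.1556]
ee_rot: [-3.14, 0.001, 0.87]
wrist_force: [0.5, -0.0, -2.3]
width: 0.0134
```

>>> step_arm --plan '[[[0,-5,0,0.12,0],[0,-10,0,0.24,0],[0,-15,0,0.36,0],[0,-20,0,0.48,0],[0,-35,0,0.6,0],[5,-65,0,0.72,0],[10,-100,0,0.739,0],[15,-130,0,0.739,0]]]'

```text
time: 49.07
tool_pos: [0.465, -0.3084, 0.1557]
ee_rot: [-3.141, -0.0, 1.606]
wrist_force: [-0.1, 0.6, -2.1]
width: 0.0138
```

>>> step_arm --plan '[[[5,-20,0,0,0],[10,-40,0,0,0],[10,-44,0,0,0],[10,-44,0,0,0],[10,-44,0,0,0]]]'

```text
time: 49.48
tool_pos: [0.4748, -0.3502, 0.1556]
ee_rot: [-3.14, -0.002, 1.605]
wrist_force: [0.4, 0.3, -2.7]
width: 0.0138
```

>>> step_arm --plan '[[[0,0,-20,0,0],[0,0,-38,0,0],[0,0,-47,0,0],[0,0,-51,0,0],[0,0,-51,0,0],[0,0,-51,0,0]]]'

```text
time: 49.98
tool_pos: [0.4758, -0.3509, 0.1064]
ee_rot: [3.14, 0.001, 1.605]
wrist_force: [0.3, 1.0, -2.7]
width: 0.0139
```

>>> step_arm --plan '[[[0,0,0,0,40],[0,0,0,0,40],[0,0,0,0,40],[0,0,0,0,40],[0,0,35,0,40],[0,0,75,0,40],[0,0,105,0,40],[0,30,108,0,40]]]'

```text
time: 50.65
tool_pos: [0.4773, -0.3266, 0.2212]
ee_rot: [3.132, 0.011, 1.6]
wrist_force: [-0.2, 0.8, 0.5]
width: 0.0378
```

>>> step_arm --plan '[[[0,40,0,-0.12,40],[0,80,0,-0.24,40],[0,120,0,-0.36,40],[0,160,0,-0.48,40],[5,200,0,-0.6,40],[8,240,0,-0.72,40],[10,280,0,-0.84,40],[12,320,0,-0.96,40]]]'

```text
time: 51.32
tool_pos: [0.4868, -0.0149, 0.2141]
ee_rot: [3.14, -0.001, 0.685]
wrist_force: [0.6, -0.3, 0.4]
width: 0.0376
```

>>> step_arm --plan '[[[0,40,0,-0.12,40],[0,80,0,-0.24,40],[0,95,0,-0.36,40],[0,95,0,-0.48,40],[0,95,0,-0.6,40],[0,95,0,-0.719,40],[0,95,0,-0.719,40],[0,95,0,-0.719,40]]]'

```text
time: 51.98
tool_pos: [0.4869, 0.0784, 0.2138]
ee_rot: [3.142, -0.001, -0.025]
wrist_force: [-0.1, -0.5, 0.1]
width: 0.0373
```

```bash
python3 - <<'E'
from tm import *
s=snap('scene','s13');t=snap('top','t13')
o=robot.get_obs();print(o['time'],o['tool_pos'],o['ee_rot'])
s9,_=pickle.load(open('S10.pkl','rb'));print(shift(s9['frame'],s['frame'],(316,190),w=9))
a=cv2.resize(s['frame'][80:200,200:350,::-1],None,fx=3,fy=3,interpolation=cv2.INTER_CUBIC)
b=cv2.resize(t['frame'][145:265,410:500,::-1],None,fx=3,fy=3,interpolation=cv2.INTER_CUBIC)
cv2.imwrite('pics/c13.png',np.hstack([a,b]))
E
```

```text
52.0833 [0.48685816 0.0782425  0.21368902] [ 3.14156316e+00 -3.60512057e-04 -2.64858636e-02]
(0, 0, 0.62)
```

View pics/c13.png

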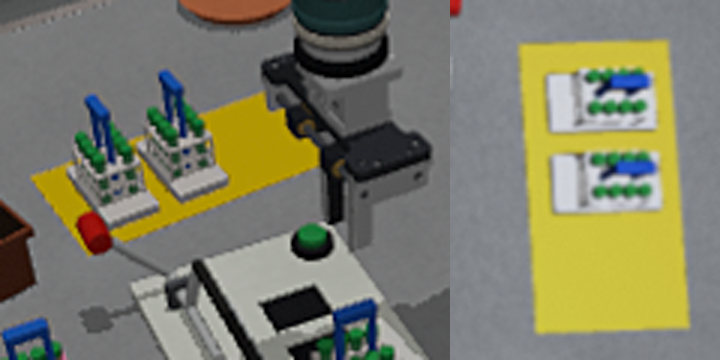

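Both placed racks stand upright with good margins on the yellow mat. Now the last rack.

>>> step_arm --plan '[[[1,15,0,-0.045,40],[1,15,-35,-0.045,40],[1,15,-70,-0.045,40],[1,15,-91,-0.045,40],[1,15,-96,-0.045,40],[1,15,-96,-0.045,40],[1,15,-96,-0.045,40]]]'

```text
time: 52.67
tool_pos: [0.4886, 0.0933, 0.1187]
ee_rot: [-3.141, -0.002, -0.073]
wrist_force: [0.1, -0.4, 0.7]
width: 0.0377
```

>>> step_arm --plan '[[[0,0,0,0,0],[0,0,0,0,0],[0,0,0,0,0],[0,0,0,0,0],[0,0,0,0,0],[-4,0,15,0,0],[-15,0,35,0,0],[-35,0,40,0,0]]]'

```text
time: 53.33
tool_pos: [0.4546, 0.0934, 0.1594]
ee_rot: [-3.141, -0.004, -0.074]
wrist_force: [1.3, -0.5, -2.4]
width: 0.0141
```

>>> step_arm --plan '[[[-20,-25,0,0.1,0],[-40,-55,0,0.22,0],[-50,-90,0,0.34,0],[-55,-125,0,0.46,0],[-60,-160,0,0.58,0],[-65,-195,0,0.7,0],[-68,-225,0,0.82,0],[-68,-255,0,0.94,0]]]'

```text
time: 54.0
tool_pos: [0.3837, -0.1579, 0.1567]
ee_rot: [-3.14, 0.0, 0.764]
wrist_force: [1.5, -0.1, -3.5]
width: 0.0138
```

>>> step_arm --plan '[[[0,-10,0,0.12,0],[0,-20,0,0.24,0],[0,-30,0,0.36,0],[0,-40,0,0.48,0],[0,-60,0,0.6,0],[0,-90,0,0.72,0],[0,-120,0,0.739,0],[0,-150,0,0.739,0]]]'

```text
time: 54.67
tool_pos: [0.3846, -0.3074, 0.1565]
ee_rot: [-3.14, -0.001, 1.499]
wrist_force: [-0.1, -0.2, -3.0]
width: 0.0137
```

>>> step_arm --plan '[[[1,-20,0,0.1,0],[1,-40,0,0.107,0],[1,-44,0,0.107,0],[1,-44,0,0.107,0],[1,-44,0,0.107,0]]]'

```text
time: 55.08
tool_pos: [0.3858, -0.3498, 0.1566]
ee_rot: [-3.141, -0.003, 1.604]
wrist_force: [0.4, -0.2, -2.7]
width: 0.0138
```

>>> step_arm --plan '[[[0,0,-20,0,0],[0,0,-38,0,0],[0,0,-47,0,0],[0,0,-51,0,0],[0,0,-51,0,0],[0,0,-51,0,0]]]'

```text
time: 55.58
tool_pos: [0.3865, -0.3505, 0.1072]
ee_rot: [3.141, 0.0, 1.605]
wrist_force: [0.4, 0.3, -2.8]
width: 0.0137
```

>>> step_arm --plan '[[[0,0,0,0,40],[0,0,0,0,40],[0,0,0,0,40],[0,0,0,0,40],[0,0,35,0,40],[0,0,75,0,40],[0,0,110,0,40],[0,40,110,0,40]]]'

```text
time: 56.25
tool_pos: [0.3888, -0.3178, 0.2253]
ee_rot: [3.131, 0.014, 1.599]
wrist_force: [0.4, 0.8, 1.2]
width: 0.0373
```

>>> step_arm --plan '[[[0,40,0,0,40],[0,80,0,0,40],[0,120,0,0,40],[0,160,0,0,40],[0,200,0,0,40],[0,240,0,0,40],[0,280,0,0,40],[0,280,0,0,40]]]'

```text
time: 56.92
tool_pos: [0.3859, -0.0246, 0.2175]
ee_rot: [3.139, -0.003, 1.615]
wrist_force: [0.0, -0.2, 1.2]
width: 0.0379
```

```bash
python3 - <<'E'
from fit import *
s=snap('scene','s14');t=snap('top','t14')
o=robot.get_obs();print(o['time'],o['tool_pos'],o['wrist_force'])
F=s['frame'].astype(int);r=(F[:,:,0]>120)&(F[:,:,1]<60)&(F[:,:,2]<60)
k,_,st,ce=cv2.connectedComponentsWithStats(r.astype(np.uint8));print('knob',[(ce[i].round(1),st[i][4]) for i in range(1,k) if st[i][4]>8])
a=cv2.resize(s['frame'][80:200,200:350,::-1],None,fx=3,fy=3,interpolation=cv2.INTER_CUBIC)
b=cv2.resize(t['frame'][145:265,400:500,::-1],None,fx=3,fy=3,interpolation=cv2.INTER_CUBIC)
cv2.imwrite('pics/c14.png',np.hstack([a,b]))
E
```

```text
57.0167 [ 0.38629174 -0.02973656  0.21713131] [ 0.3483045  -0.77273147  0.22712812]
knob [(array([230.1, 154.9]), np.int32(56))]
```

View pics/c14.png

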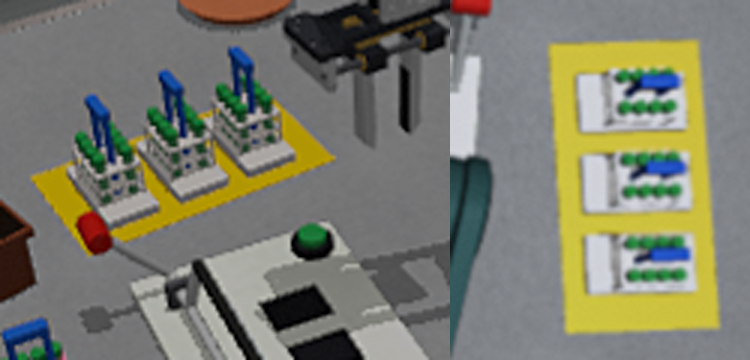

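All three racks stand upright well inside the yellow mat, the clamp is open and the gripper is clear. I'm handing in.

```bash
python3 -c "
from bench import robot
print(robot.close_job())"
```

```text
the job is handed in; nothing more can be done
None
```

The job is done and handed in at about 57 s of the 210 s limit. All three white racks were read under the clamp and now stand upright on the yellow mat.

- **On the reader:** All three racks sat over windows 1–3 and flush with the stop, within about 0.4 px of prediction in the top view. The first one initially caught on top of the back stop. I dragged it back, let it settle flat and pushed it flush again, and the next picture confirmed it.
- **Clamp and button:** The picture showed the bar lying on all three base plates. The button bottomed out at 26 N and did not move further. I judged this from force and height, as there is no direct button reading.
- **After the read:** The clamp went fully back open. The red knob is within about 2 px of the fully open position in the scene camera.
- **On the yellow mat:** The last pictures show about 20 mm or more to the mat's edges and the gripper clear of everything. I did not move the pots, the spray bottle or the orange and pink look-alikes.

The scene camera read about 1–2 px off my model, so I relied on the top camera for positions. I saw no knock to any rack. I also saw no clear loss of grip, though a brief slackening could be what tilted the first rack.

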